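Load the tap tubes into the probe carrier

TASK

Load the probe carrier for the next tunnel run: pull every stainless tap tube up out of the slotted stand, lay each in a clip of its own, roughly centred, with its brass nut sticking out over the carrier's blue edge, and press the red strap down over it until it snaps shut. Leave the strap of any clip without a tube standing open, and leave the other things on the bench where they are.

Things in the scene. Friction and masses are not known exactly. Their poses are not given: they have to be found in the camera images.
- stand: slotted steel stand, fixed: base plate 90 x 250 mm, 6 thick, under two level steel plates 62 mm wide (tops 20 and 80 mm above the bench), each with four 15 x 15 mm slots. Origin under its centre on the bench; slots in a row along its y axis at y = -93, -31, +31, +93 mm. Its x axis, across the row, points roughly to the robot's left (+y).
- carrier: probe carrier, fixed: aluminium base plate 150 (x) x 290 (y) x 12 mm, its -x edge, roughly facing the robot's right (-y), painted blue; four grey clips with red straps side by side at y = +108 (clip1), +36, -36, -108 mm (clip4); free space between them. Origin under its centre on the bench.
- tube1: stainless tap tube, straight, 12 mm diameter, 186 mm long, about 110 g, balancing 104 mm from its foot; the top 13 mm is a brass hex nut 22 mm over corners on a 16 mm collar. Origin at the centre of the plain lower end (foot), z axis along the tube towards the nut. Starts upright and loose in a slot of the stand, foot 6 mm above the bench, nut up. One of the four may be absent.
- tube2: second tap tube, the same as tube1
- tube3: third tap tube, the same as tube1
- tube4: fourth tap tube, the same as tube1
- clip1 (a point): clip 1: the point on the axis of a tube lying in the clip's vee, mid-length, 60 mm above the bench, 48 above the base plate; x along the vee from the blue edge to the far side, y towards the strap's hinge, z up. The vee block is 60 mm long (x) and 35 wide; its 90 degree vee, 26 mm wide at the mouth 4.5 mm above this point, centres a tube.
- clip2 (a point): clip 2, the same as clip1
- clip3 (a point): clip 3, the same as clip1
- clip4 (a point): clip 4, the same as clip1
- strap1 (a joint): angle (rad) of clip 1's red strap: 0 shut and level, 1.57 straight up, 1.75 the limit; starts 1.58 to 1.72, clear of the vee. Hinge axis along the clip's x at y = +26, z = +9 mm of point clip1. Plate 40 mm wide (x), 4 thick, reaching 53 mm from the hinge; shut, its top is 12 mm above the point. Stays where left; from 0.15 rad on press up to 12 N near the free end; a catch then holds it below 0.05.
- strap2 (a joint): strap of clip 2, the same as strap1
- strap3 (a joint): strap of clip 3, the same as strap1
- strap4 (a joint): strap of clip 4, the same as strap1
- nozzle: bystander: white ceramic nozzle, bell-shaped, 68 mm across the foot, 70 tall, standing on its wide end. Origin under its centre.
- coupling: bystander: green anodized coupling, a 36 mm cylinder 50 tall with a bright waist. Origin under its centre.
- reducer: bystander: brass reducer fitting, 40 mm across, stepped, 52 tall. Origin under its centre.
- manifold: bystander: grey cast manifold block 70 x 170 x 45 mm with four brass ports on top (68 mm high over the ports). Origin under its centre.
- wrench: bystander: steel open-ended spanner, 170 mm long, lying flat. Origin at the middle of its length, on its underside.
- screwdriver: bystander: screwdriver, 190 mm long, lying flat. Origin at the middle of its length, on its underside.
- sealjar: bystander: jar with a blue cap, 56 mm across, 75 tall. Origin under its centre.
- meter: bystander: yellow handheld pressure meter, 150 x 80 x 34 mm. Origin under its centre.
There are look-alikes about, which are no part of the job. What is shaped like the tube3 but turquoise is not meant.

How it is judged:
By the outcome, as a careful person would: the job done as asked, in the order asked, and still so for the second after the job is handed in, with the robot touching nothing.
Of tube1, tube2, tube3, tube4 only 3 to 4 are there at a start; the rules pass over those that are not, and their reading is None.
At some moment in a run one of tube1, tube2, tube3, tube4 may be knocked a few centimetres aside while the robot is not near it.
Once in a run the grip may slacken for a moment while it holds something.
It also fails if it takes over 210 s, if anything falls off the work surface, if the arm or the gripper's body presses on something with over 40 N, if the wrist force passes 120 N, or if a joint passes its speed limit or range.

ROBOT

A 6-joint arm with a two-finger parallel gripper is mounted at the origin on the work surface. World frame = base frame: x ahead of the robot, y to its left, z up, the work surface at z = 0. Lengths are in m, angles in degrees, forces in N, time in s.
With the tool pointing down it reaches from about 0.375 to 0.9 m from the base axis. Payload 3.1 kg.
Tool frame: the origin (TCP) lies at the very end of the fingers, on their centre line; the grasp point (between the pads) lies 19 mm behind it; z points along the fingers, y is the line along which they close (so a half turn about z gives the same grasp; the last joint's range is limited). The gripper opens to 87 mm and grips with 3 to 60 N. Pads are 19 mm wide; open, the fingers measure 117 mm over their backs; the gripper's body (75 mm by 190 mm) begins 51 mm behind the grasp point.
Start: joints at [-80.472, 30.224, 82.088, -0, 67.689, -10.227], TCP at [0.211, -0.588, 0.223] pointing down, gripper open.
Joint ranges: [-176.69, 176.69], [-43.24, 126.21], [12.49, 139.97], [-82, 262], [0, 151.66], [-163.58, 163.58]. Speed limits (degrees/s): [159.86, 159.86, 180, 180, 180, 180].

INTERFACE

Orientations are given as a 3x3 rotation matrix whose columns are the frame's x, y, z axes.
In Python, from rig import readout, viewer, ticket gives the robot as it stands.
- The arm moves only by the tool send_rows, never from a script. Its argument "moves" is a list of rows, each a list of 6 numbers: the shift along the tool's x, y, z in units of 250 mm (1.0 is 250 mm), then the turn, a rotation vector about the tool's x, y, z in units of 90 degrees (1.0 is 90 degrees). A call has 1 to 12 rows; each row is the pose to reach, as a shift and turn from the pose commanded when the call began, along the tool's axes at that moment; what a row does not reach only later rows make up. A row lasts 1/10 s, in which the tool goes at most 50 mm and 8.59 degrees, less where a joint would pass 70% of its speed; a pose out of reach is approached as far as the arm can. A call with a number of a shift or a turn outside -1 to 1 is refused whole. A call with a gripper value outside its range is refused whole. "grip" is the opening, from 0 (shut) to 1 (fully open), set as the call begins (left out, the last holds). The fingers move at their own pace and stop on an object; the grip force is fixed at half the most. Time passes only in rows, so rows that repeat a pose let the fingers close. It gives the time, the measured TCP pose, the force, the opening and the grip force at its end, in the units of the state.
- readout.read_state(): the state, without advancing time (a new reading comes with each control period).
- viewer.capture(name): name is "side" or "top"; returns (picture, depth): 480x640x3 uint8, red, green, blue; 480x640 float32, m along the optical axis (not along the pixel's ray), 0 where there is no reading.
- viewer.camera_info(name): a dict with "fx", "fy", "cx", "cy" (pixels), "distortion" ([k1, k2, p1, p2, k3] as OpenCV has them; the pictures are not rectified), "R" (3x3) and "t" (3): a world point X has camera coordinates R X + t. Camera axes: x right, y down, z forward; pixel columns grow to the right and rows downward; lengths in m; the calibration is good to about 2 mm. A picture is of the moment at which its call begins. camera_info takes no time and is no camera call.
- ticket.hand_in(): hands the job in; it is judged then, once.
The state is a dict: "time_s": time; "joint_positions": joint angles; "qvel": joint speeds; "tau": joint torques, N m; "position": TCP position; "tcp_rot": TCP orientation; "force": force on the tool from outside, world axes, zero at the start; "moment": the same for the moment, N m; "opening": opening from 0.0 (shut) to 1.0 (fully open); "grasp_force": force on a finger pad.
Only numpy, scipy, OpenCV 4.12 (cv2) and the standard library are available. Lean on these libraries where they do the work, as an engineer would, in place of code of your own. Each camera call takes 0.05 s, during which the arm holds its last target. There are 200 camera calls.

## Working session

There is one attempt and no reset: what is moved stays moved. The work goes in short steps, Python scripts to look and compute and a tool call to move; the robot and the scene stay as the last step left them, time stands still between calls to the robot, and variables do not carry over. Pictures are saved under pics/ and viewed, at most 14 in all, crops included, and the job is handed in when it is done.

Besides the shell and the picture viewer there is one more tool, called as name([rows], argument=value, ...), one row to a line, values as JSON. send_rows: Moves the arm, as the interface text tells. Shifts and turns lie within -1 to 1; 1 stands for 250 mm of shift or 90 degrees of turn. Its arguments: {"type":"object","properties":{"moves":{"type":"array"},"grip":{"type":"number"}},"required":["moves"]}

```bash
ls; mkdir -p pics; python3 - <<'E'
from rig import readout, viewer
import cv2,numpy as np
for n in("side","top"):
    p,d=viewer.capture(n); cv2.imwrite(f"pics/{n}0.png",p[:,:,::-1]); np.save(f"pics/{n}0d.npy",d); np.save(f"pics/{n}0.npy",p)
    c=viewer.camera_info(n); print(n,{k:np.round(v,3).tolist() for k,v in c.items() if k!='name'})
s=readout.read_state(); print({k:np.round(v,3).tolist() for k,v in s.items()})
E
```

```text
pics
side {'fx': 612.205, 'fy': 612.205, 'cx': 315.671, 'cy': 227.573, 'distortion': [-0.21, 0.0, 0.0, 0.0, 0.0], 'R': [[-0.928, -0.371, -0.011], [-0.175, 0.462, -0.869], [0.328, -0.805, -0.494]], 't': [0.524, 0.168, 1.1]}
top {'fx': 564.904, 'fy': 564.904, 'cx': 320.237, 'cy': 246.345, 'distortion': [-0.028, 0.0, 0.0, 0.0, 0.0], 'R': [[-0.026, -1.0, 0.002], [-0.998, 0.026, -0.054], [0.054, -0.004, -0.999]], 't': [-0.008, 0.578, 1.496]}
{'time_s': 0.1, 'joint_positions': [-80.469, 30.274, 82.15, -0.001, 67.691, -10.228], 'qvel': [-0.074, 0.051, -0.139, -0.09, -0.01, -0.005], 'tau': [0.0, -44.098, -17.715, 0.063, 0.053, -0.0], 'position': [0.211, -0.588, 0.222], 'tcp_rot': [[0.941, 0.338, -0.0], [0.338, -0.941, 0.002], [0.0, -0.002, -1.0]], 'force': [0.261, 0.424, -0.199], 'moment': [-0.05, -0.061, 0.006], 'grasp_force': 0.0, 'opening': 0.995}
```

View pics/side0.png

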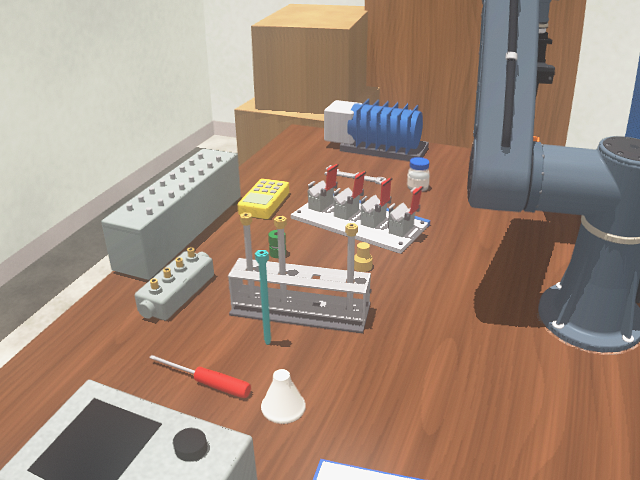

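View pics/top0.png

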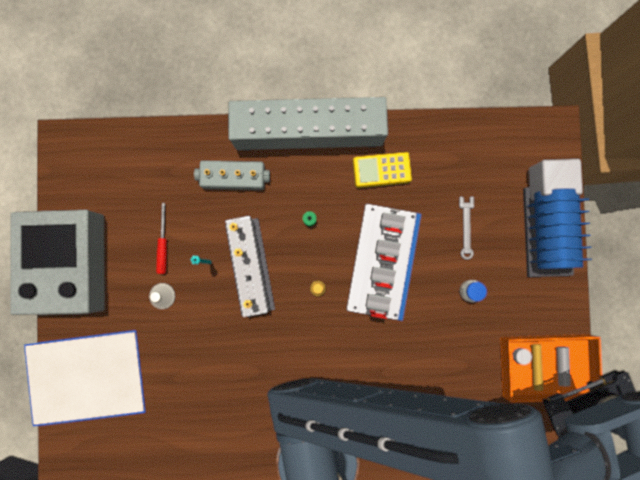

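```bash
cat > h.py <<'E'
import numpy as np, cv2
from rig import readout, viewer
def cam(n):
    c=viewer.camera_info(n); K=np.array([[c['fx'],0,c['cx']],[0,c['fy'],c['cy']],[0,0,1]]); return K,np.array(c['distortion']),np.array(c['R']),np.array(c['t'])
def ray(n,uv):
    K,D,R,t=cam(n); p=cv2.undistortPoints(np.array(uv,float).reshape(-1,1,2),K,D).reshape(-1,2)
    return -R.T@t, np.c_[p,np.ones(len(p))]@R
def plane(n,uv,z):
    o,d=ray(n,uv); return o+d*((z-o[2])/d[:,2])[:,None]
def proj(n,X):
    K,D,R,t=cam(n); return cv2.projectPoints(np.array(X,float).reshape(-1,1,3),cv2.Rodrigues(R)[0],t,K,D)[0].reshape(-1,2)
def tri(a,b): # side uv, top uv -> point, gap
    (o1,d1),(o2,d2)=ray('side',a),ray('top',b); d1=d1[0];d2=d2[0]
    s=np.linalg.lstsq(np.c_[d1,-d2],o2-o1,rcond=None)[0]; p,q=o1+s[0]*d1,o2+s[1]*d2
    return (p+q)/2,np.linalg.norm(p-q)
def dpt(n,uv,d): # with depth
    o,r=ray(n,uv); return o+r*np.array(d).reshape(-1,1)
def mask(p,lo,hi): return cv2.inRange(cv2.cvtColor(p,cv2.COLOR_RGB2HSV),np.array(lo),np.array(hi))
def blobs(m,amin=6):
    n,l,s,c=cv2.connectedComponentsWithStats(m); return [(np.round(c[i],1),s[i]) for i in range(1,n) if s[i,4]>=amin],l
E
python3 - <<'E'
from h import *
P={n:np.load(f'pics/{n}0.npy') for n in('side','top')};D={n:np.load(f'pics/{n}0d.npy') for n in P}
for n in P:
    for nm,lo,hi in(('brass',(15,110,90),(30,255,255)),('red',(174,120,60),(180,255,255)),('red2',(0,150,60),(5,255,255)),('turq',(82,100,50),(96,255,255))):
        b,_=blobs(mask(P[n],lo,hi),8); 
        print(n,nm,[(*c.tolist(),s[:5].tolist()) for c,s in b if 190<c[0]<450 and 150<c[1]<345])
m=mask(P['top'],(0,0,185),(180,40,255)); m[:, :340]=0; m[:,430:]=0; m[:195]=0; m[330:]=0
m2=mask(P['top'],(100,100,60),(125,255,255)); m2[:, :340]=0; m2[:,430:]=0; m2[:195]=0; m2[330:]=0
for mm in(m,m|m2):
    pts=cv2.findNonZero(mm); r=cv2.minAreaRect(pts); bx=cv2.boxPoints(r); print('carrier',bx.round(1).tolist()); w=plane('top',bx,.012); print(w.round(4).tolist(),[round(float(np.linalg.norm(w[i]-w[i-1])),4) for i in range(4)])
m=mask(P['top'],(0,0,150),(180,45,255)); m[:, :222]=0; m[:,275:]=0; m[:212]=0; m[322:]=0
pts=cv2.findNonZero(m); bx=cv2.boxPoints(cv2.minAreaRect(pts)); print('stand',bx.round(1).tolist(),plane('top',bx,.08).round(4).tolist())
A=cv2.resize(P['top'][195:330,190:440],None,fx=3.1,fy=3.1,interpolation=cv2.INTER_CUBIC)[:,:775]
B=cv2.resize(P['side'][150:350,225:440],None,fx=3,fy=3,interpolation=cv2.INTER_CUBIC)
cv2.imwrite('pics/cropA.png',A[:,:,::-1]);cv2.imwrite('pics/cropB.png',B[:600,:,::-1])
E
```

```text
side brass [(262.5, 201.9, [237, 178, 53, 47, 1131]), (280.0, 221.9, [274, 216, 13, 13, 133]), (351.1, 227.9, [346, 224, 12, 12, 66]), (361.1, 259.5, [354, 242, 19, 30, 265]), (190.6, 251.4, [187, 247, 8, 10, 52])]
side red []
side red2 [(331.4, 166.8, [327, 164, 10, 7, 16]), (358.8, 174.3, [355, 171, 10, 8, 19]), (385.5, 180.8, [382, 178, 8, 7, 16]), (415.5, 190.4, [413, 187, 8, 7, 17])]
side turq [(260.5, 254.0, [255, 250, 13, 13, 75]), (264.9, 269.2, [264, 261, 3, 16, 18]), (264.4, 303.6, [260, 276, 9, 68, 246]), (268.7, 330.8, [268, 327, 2, 9, 10])]
top brass [(384.8, 168.8, [352, 151, 61, 37, 1264]), (206.9, 171.9, [205, 170, 5, 5, 22]), (222.1, 172.3, [220, 170, 5, 6, 24]), (237.3, 172.6, [235, 170, 5, 6, 23]), (252.8, 173.0, [251, 171, 5, 5, 21]), (305.0, 212.6, [301, 210, 11, 9, 14]), (233.4, 226.7, [230, 223, 8, 8, 48]), (238.0, 252.1, [234, 249, 9, 7, 49]), (317.5, 287.9, [310, 280, 16, 17, 221]), (247.7, 303.5, [244, 300, 9, 8, 56])]
top red []
top red2 [(393.1, 229.5, [385, 228, 16, 5, 42]), (387.8, 258.3, [380, 255, 16, 7, 59]), (383.3, 284.8, [376, 283, 16, 5, 52]), (37
[... 172 characters left out ...]
212.5], [397.29998779296875, 319.0]]
[[0.4067, -0.088, 0.012], [0.6908, -0.1481, 0.012], [0.6623, -0.285, 0.012], [0.3785, -0.2235, 0.012]] [0.1384, 0.2904, 0.1398, 0.2904]
carrier [[346.20001220703125, 309.70001220703125], [365.5, 203.3000030517578], [421.20001220703125, 213.39999389648438], [402.0, 319.79998779296875]]
[[0.4067, -0.088, 0.012], [0.6908, -0.1481, 0.012], [0.6597, -0.2975, 0.012], [0.3759, -0.2359, 0.012]] [0.1511, 0.2904, 0.1527, 0.2904]
stand [[224.5, 219.8000030517578], [249.1999969482422, 215.1999969482422], [267.0, 312.20001220703125], [242.3000030517578, 316.70001220703125]] [[0.6489, 0.2214, 0.08], [0.659, 0.1576, 0.08], [0.4098, 0.1171, 0.08], [0.3999, 0.1803, 0.08]]
```

View pics/cropA.png

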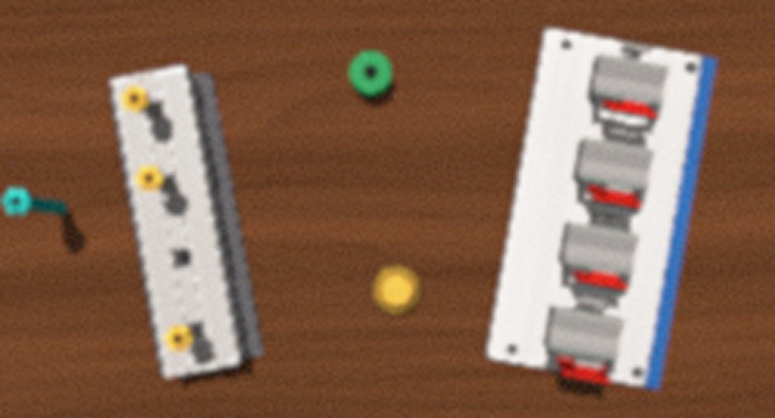

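View pics/cropB.png

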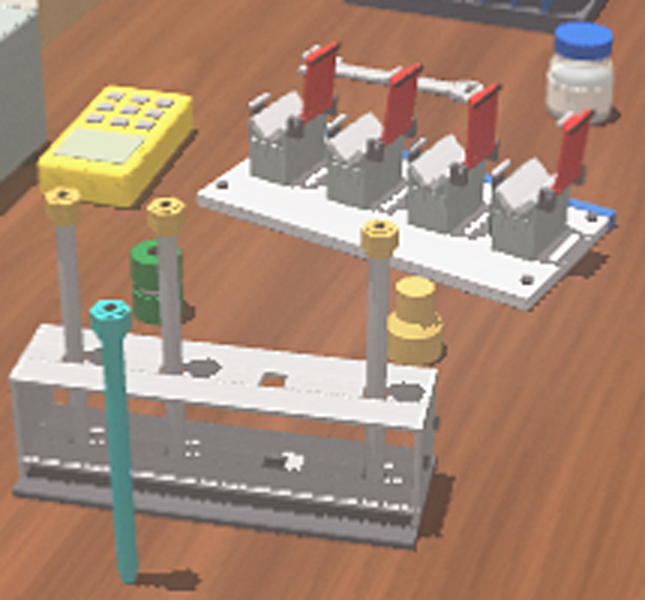

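The three stainless tubes have brass nuts at side-view pixels (246,217), (281,222) and (351,229), all upright in stand slots. The one at side (260,254), top (198,260), has the same shape but is turquoise and stands outside the stand, so I leave it alone. The slot at top (248,278) is empty. The clips have their straps standing open on the robot side, and the blue edge faces right.

```bash
cat >> h.py <<'E'
from scipy.spatial.transform import Rotation as Ro
CX=np.array([.2079,.9781,0]);CY=np.array([-.9781,.2079,0]);CO=np.array([.5333,-.1924,0])
CLIP=[CO+CY*y+[0,0,.06] for y in(.108,.036,-.036,-.108)]
HX=np.array([-.160,.987,0])  # stand x axis
def tool(h,tilt,sgn): # tool z = h*sin+down*cos ; tool y (closing) horizontal, sgn
    z=h*np.sin(np.radians(tilt))-np.array([0,0,np.cos(np.radians(tilt))]); y=sgn*np.cross([0,0,1],h); return np.c_[np.cross(y,z),y,z]
def wrist(R,tcp,fp,L=.3,d=.1107):
    W=tcp-L*R[:,2]; q1=np.degrees(np.arctan2(W[1],W[0]))-np.degrees(np.arcsin(d/np.hypot(*W[:2])))
    M=(Ro.from_euler('z',q1,degrees=True)*Ro.from_euler('y',fp,degrees=True)).inv()*Ro.from_matrix(R)
    a=M.as_euler('ZYZ',degrees=True); return q1,a[0],a[1],a[2]-90
E
python3 - <<'E'
from h import *
P={n:np.load(f'pics/{n}0.npy') for n in('side','top')};D={n:np.load(f'pics/{n}0d.npy') for n in P}
m=mask(P['side'],(15,110,90),(30,255,255)); m[:,255:]=0;m[:211]=0;m[235:]=0
c1=cv2.connectedComponentsWithStats(m)[3][1:].round(1); print(c1)
for a,b in((c1[0],(233.4,226.7)),((280,221.9),(238,252.1)),((351.1,228.5),(247.7,303.5))):
    X,g=tri(a,b); print('nut',X.round(4),round(g,4))
for i,c in enumerate(CLIP):
    print('clip',i+1,c.round(4),proj('side',c).round(0).tolist(),proj('top',c).round(0).tolist())
    uv=proj('top',c)[0].round().astype(int); w=[(u,v) for v in range(uv[1]-9,uv[1]+10,3) for u in [uv[0]]]
    print('   z along rows',dpt('top',w,[D['top'][v,u] for u,v in w])[:,[0,2]].round(3).tolist())
for nm,R,p in [('start%+d'%s,tool(HX,60,s),np.array([x,y,.15])) for s in(1,-1) for x,y in((.437,.153),(.62,.184))]+[('end%+d'%s,tool(CX,30,s),c) for s in(1,-1) for c in(CLIP[0],CLIP[3])]:
    print(nm,[np.round(wrist(R,p,f)).tolist() for f in(90,120)])
E
```

```text
[[246.1 216.6]]
nut [0.6201 0.1825 0.1877] 0.0007
nut [0.5595 0.1732 0.1842] 0.0008
nut [0.4373 0.1525 0.1847] 0.0006
clip 1 [ 0.4277 -0.1699  0.06  ] [[401.0, 211.0]] [[379.0, 302.0]]
   z along rows [[0.449, 0.006], [0.443, 0.066], [0.435, 0.061], [0.427, 0.051], [0.419, 0.059], [0.412, 0.061], [0.407, 0.116]]
clip 2 [ 0.4981 -0.1849  0.06  ] [[373.0, 203.0]] [[383.0, 274.0]]
   z along rows [[0.522, 0.066], [0.515, 0.059], [0.507, 0.063], [0.499, 0.055], [0.491, 0.06], [0.484, 0.069], [0.477, 0.118]]
clip 3 [ 0.5685 -0.1999  0.06  ] [[346.0, 195.0]] [[388.0, 247.0]]
   z along rows [[0.595, 0.018], [0.585, 0.057], [0.577, 0.062], [0.569, 0.053], [0.561, 0.057], [0.553, 0.064], [0.543, 0.121]]
clip 4 [ 0.6389 -0.2149  0.06  ] [[320.0, 188.0]] [[393.0, 220.0]]
   z along rows [[0.666, 0.033], [0.655, 0.057], [0.647, 0.057], [0.639, 0.057], [0.631, 0.058], [0.618, 0.124], [0.611, 0.119]]
start+1 [[-25.0, 55.0, 119.0, -199.0], [-25.0, 46.0, 100.0, -224.0]]
start+1 [[-16.0, 57.0, 111.0, -193.0], [-16.0, 52.0, 94.0, -218.0]]
start-1 [[-25.0, 55.0, 119.0, -19.0], [-25.0, 46.0, 100.0, -44.0]]
start-1 [[-16.0, 57.0, 111.0, -13.0], [-16.0, 52.0, 94.0, -38.0]]
end+1 [[-51.0, 24.0, 108.0, -215.0], [-51.0, 23.0, 81.0, -227.0]]
end+1 [[-40.0, 27.0, 103.0, -205.0], [-40.0, 27.0, 77.0, -218.0]]
end-1 [[-51.0, 24.0, 108.0, -35.0], [-51.0, 23.0, 81.0, -47.0]]
end-1 [[-40.0, 27.0, 103.0, -25.0], [-40.0, 27.0, 77.0, -38.0]]
```

```bash
cat >> h.py <<'E'
def plan(*targets):
    s=readout.read_state(); p=np.array(s['position']);R=np.array(s['tcp_rot']); print('t',round(s['time_s'],2),'q',np.round(s['joint_positions']).tolist(),'op',round(s['opening'],3),'gf',round(s['grasp_force'],1))
    for t,T in targets:
        sh=R.T@(t-p); rv=Ro.from_matrix(R.T@T).as_rotvec(degrees=True); n=max(np.linalg.norm(sh)/.05,np.linalg.norm(rv)/8.59)
        print('->',(sh/.25).round(3).tolist(),(rv/90).round(3).tolist(),'rows %.1f'%n)
RS=tool(HX,60,-1); RE=tool(CX,30,1)
def tcp(g,R): return np.array(g)+.019*R[:,2]   # tcp for a grasp point
E
python3 - <<'E'
from h import *
g=np.array([.4373,.1525,.151])
plan((np.array([.42,-.3,.38]),tool(HX,20,-1)),(tcp(g,RS)-.11*RS[:,2],RS))
E
```

```text
t 0.1 q [-80.0, 30.0, 82.0, -0.0, 68.0, -10.0] op 0.995 gf 0.0
-> [1.175, -0.801, -0.631] [0.153, 0.184, -0.873] rows 9.5
-> [1.794, -2.17, 0.106] [0.458, 0.552, -0.796] rows 14.1
```

send_rows([
  [0.4,-0.25,-0.5,0,0,-0.3],
  [0.9,-0.7,-0.6,0.15,0.18,-0.87],
  [0.9,-0.7,-0.6,0.15,0.18,-0.87],
  [0.9,-0.7,-0.6,0.15,0.18,-0.87],
  [0.9,-0.7,-0.6,0.15,0.18,-0.87],
  [0.9,-0.7,-0.6,0.15,0.18,-0.87],
  [0.9,-0.7,-0.6,0.15,0.18,-0.87],
  [0.9,-0.7,-0.6,0.15,0.18,-0.87],
  [0.9,-0.7,-0.6,0.15,0.18,-0.87],
  [0.9,-0.7,-0.6,0.15,0.18,-0.87],
  [0.9,-0.7,-0.6,0.15,0.18,-0.87],
  [0.9,-0.7,-0.6,0.15,0.18,-0.87],
], grip=0.55)

```text
time_s: 1.3
position: [0.3638, -0.3472, 0.3721]
tcp_rot: [[-0.143, 0.988, -0.053], [0.932, 0.153, 0.33], [0.334, -0.002, -0.943]]
force: [-0.1, -0.4, -0.8]
opening: 0.552
grasp_force: 0.0
```

```bash
python3 - <<'E'
from h import *
g=np.array([.4373,.1525,.151])
plan((tcp(g,RS)-.11*RS[:,2],RS)); print(readout.read_state()['position'])
E
```

```text
t 1.3 q [-61.0, 20.0, 77.0, 7.0, 101.0, -69.0] op 0.552 gf 0.0
-> [1.288, 0.6, 1.2] [0.002, 0.45, -0.004] rows 9.3
[ 0.36379131 -0.34723692  0.37214408]
```

send_rows([
  [0.9,0.5,0.6,0,0.45,0],
  [0.9,0.5,0.6,0,0.45,0],
  [0.9,0.5,0.6,0,0.45,0],
  [0.9,0.5,0.6,0,0.45,0],
  [0.9,0.5,0.6,0,0.45,0],
  [0.9,0.5,0.6,0,0.45,0],
  [0.9,0.5,0.6,0,0.45,0],
  [0.9,0.5,0.6,0,0.45,0],
])

```text
time_s: 2.1
position: [0.4465, -0.0683, 0.3059]
tcp_rot: [[-0.076, 0.988, -0.136], [0.495, 0.156, 0.855], [0.866, -0.003, -0.501]]
force: [-0.1, -1.1, 0.0]
opening: 0.547
grasp_force: 0.0
```

```bash
python3 - <<'E'
from h import *
g=np.array([.4373,.1525,.151])
plan((tcp(g,RS)-.11*RS[:,2],RS),(tcp(g,RS),RS)); print(readout.read_state()['position'])
E
```

```text
t 2.1 q [-45.0, 32.0, 91.0, 32.0, 108.0, -59.0] op 0.547 gf 0.0
-> [-0.097, 0.104, 0.706] [0.001, 0.0, -0.003] rows 3.6
-> [-0.096, 0.103, 1.146] [0.001, 0.0, -0.003] rows 5.8
[ 0.44654989 -0.06834112  0.30591244]
```

send_rows([
  [-0.096,0.104,0.4,0,0,-0.003],
  [-0.096,0.104,0.7,0,0,-0.003],
  [-0.096,0.104,0.7,0,0,-0.003],
  [-0.096,0.104,0.7,0,0,-0.003],
  [-0.096,0.104,0.7,0,0,-0.003],
  [-0.096,0.104,0.7,0,0,-0.003],
])

```text
time_s: 2.7
position: [0.4517, 0.0713, 0.1978]
tcp_rot: [[-0.082, 0.988, -0.133], [0.495, 0.156, 0.855], [0.865, 0.004, -0.502]]
force: [-0.1, 0.2, -0.7]
opening: 0.551
grasp_force: 0.0
```

```bash
cat >> h.py <<'E'
def look(tag):
    out={}
    for n in('side','top'):
        p,d=viewer.capture(n); out[n]=p; cv2.imwrite(f'pics/{tag}_{n}.png',p[:,:,::-1])
    for n,b in(('side',(225,375,205,262)),('top',(215,275,210,325))):
        m=mask(out[n],(15,110,90),(30,255,255)); k=np.zeros_like(m); k[b[2]:b[3],b[0]:b[1]]=m[b[2]:b[3],b[0]:b[1]]
        print(n,[(c.tolist(),int(s[4])) for c,s in blobs(k,15)[0]])
        if n=='top':
            for c,s in blobs(k,15)[0]: print('   at z=.186',plane('top',c,.186)[0].round(4))
    return out
E
python3 - <<'E'
from h import *
look('a')
g=np.array([.4373,.1525,.151])
plan((tcp(g,RS),RS))
E
```

```text
side [([255.1, 212.0], 556), ([280.1, 222.0], 133), ([351.2, 229.2], 96), ([362.9, 244.3], 26), ([363.2, 255.4], 177)]
top [([233.4, 226.6], 49), ([238.1, 252.1], 48), ([247.7, 303.5], 54)]
   at z=.186 [0.6208 0.1829 0.186 ]
   at z=.186 [0.5598 0.1728 0.186 ]
   at z=.186 [0.4376 0.1524 0.186 ]
t 2.8 q [-33.0, 39.0, 104.0, 40.0, 87.0, -64.0] op 0.554 gf 0.0
-> [0.005, -0.01, 0.459] [0.005, 0.002, 0.001] rows 2.3
```

send_rows([
  [0.005,-0.008,0.15,0,0,0],
  [0.005,-0.008,0.3,0,0,0],
  [0.005,-0.008,0.4,0,0,0],
  [0.005,-0.008,0.45,0,0,0],
  [0.005,-0.008,0.455,0,0,0],
  [0.005,-0.008,0.455,0,0,0],
])

```text
time_s: 3.4
position: [0.4347, 0.1691, 0.1419]
tcp_rot: [[-0.082, 0.988, -0.132], [0.495, 0.156, 0.855], [0.865, 0.005, -0.502]]
force: [-0.8, -0.1, 0.7]
opening: 0.548
grasp_force: 0.0
```

send_rows([
  [0,0,0,0,0,0],
  [0,0,0,0,0,0],
  [0,0,0,0,0,0],
  [0,0,0,0,0,0],
  [0,0,0,0,0,0],
  [0,0,0,0,0,0],
], grip=0)

```text
time_s: 4.0
position: [0.4334, 0.1702, 0.1417]
tcp_rot: [[-0.081, 0.988, -0.134], [0.494, 0.157, 0.855], [0.866, 0.003, -0.501]]
force: [-0.8, 0.2, -0.1]
opening: 0.124
grasp_force: 30.0
```

```bash
python3 - <<'E'
from h import *
g=np.array([.4373,.1525,.151])
plan((tcp(g,RS),RS),(tcp(g+[0,0,.2],RS),RS)); print(tcp(g,RS),readout.read_state()['position'])
E
```

```text
t 4.0 q [-24.0, 44.0, 111.0, 49.0, 75.0, -69.0] op 0.124 gf 30.0
-> [-0.004, 0.004, -0.005] [0.003, 0.0, 0.0] rows 0.0
-> [0.689, 0.006, -0.406] [0.003, 0.0, 0.0] rows 4.0
[0.43466728 0.16874057 0.1415    ] [0.43343526 0.17020806 0.14168538]
```

send_rows([
  [0.052,0,-0.03,0,0,0],
  [0.173,0,-0.1,0,0,0],
  [0.312,0,-0.18,0,0,0],
  [0.45,0,-0.26,0,0,0],
  [0.589,0,-0.34,0,0,0],
  [0.71,0,-0.41,0,0,0],
  [0.71,0,-0.41,0,0,0],
  [0.71,0,-0.41,0,0,0],
])

```text
time_s: 4.8
position: [0.4326, 0.1702, 0.3464]
tcp_rot: [[-0.082, 0.988, -0.134], [0.496, 0.157, 0.854], [0.865, 0.004, -0.502]]
force: [-0.3, 0.2, -1.7]
opening: 0.126
grasp_force: 30.0
```

```bash
cat >> h.py <<'E'
def endp(k,dx=-.052,dz=0): return tcp(CLIP[k-1]+CX*dx+[0,0,dz],RE)
E
python3 - <<'E'
from h import *
p,d=viewer.capture('side'); cv2.imwrite('pics/lift1.png',p[:,:,::-1])
for a in (90,180): plan((np.array([.5,-.1,.36]),RS@Ro.from_euler('z',a,degrees=True).as_matrix()))
for k in(2,3,4): print(k,endp(k,0-.052,.1))
plan((endp(4,-.052,.15),RE))
E
```

```text
t 4.85 q [-24.0, 22.0, 104.0, 47.0, 95.0, -47.0] op 0.127 gf 30.0
-> [-0.507, 0.098, -0.989] [0.002, -0.001, 1.0] rows 10.5
t 4.85 q [-24.0, 22.0, 104.0, 47.0, 95.0, -47.0] op 0.127 gf 30.0
-> [-0.507, 0.098, -0.989] [0.001, -0.003, 2.0] rows 21.0
2 [ 0.48925265 -0.22648485  0.14354552]
3 [ 0.55967585 -0.24145365  0.14354552]
4 [ 0.63009905 -0.25642245  0.14354552]
t 4.85 q [-24.0, 22.0, 104.0, 47.0, 95.0, -47.0] op 0.127 gf 30.0
-> [-1.435, 0.513, -1.261] [0.47, -0.238, -1.757] rows 19.2
```

View pics/lift1.png

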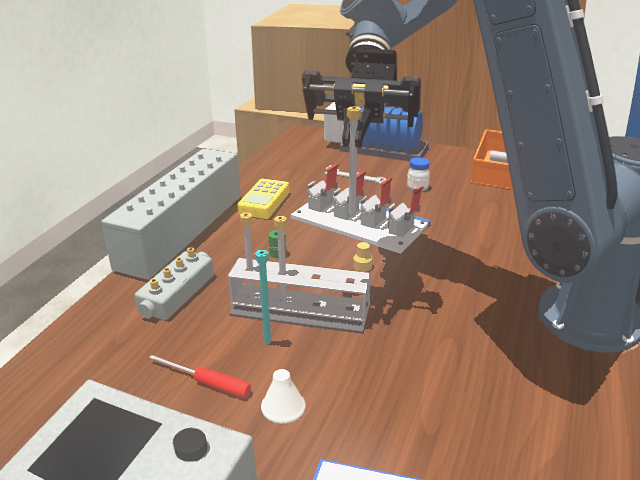

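The picture shows the first tube held upright, with its nut at (353,110), well clear of the stand. Now I roll the tool half a turn on the way to the carrier.

send_rows([
  [-0.1,0.05,-0.2,0,0,0],
  [-0.2,0.1,-0.4,0,0,0.1],
  [-0.35,0.1,-0.7,0,0,0.2],
  [-0.45,0.1,-0.9,0,0,0.3],
  [-0.45,0.1,-0.9,0,0,0.4],
  [-0.45,0.1,-0.9,0,0,0.5],
  [-0.45,0.1,-0.9,0,0,0.6],
  [-0.45,0.1,-0.9,0,0,0.7],
  [-0.45,0.1,-0.9,0,0,0.8],
  [-0.45,0.1,-0.9,0,0,0.9],
  [-0.45,0.1,-0.9,0,0,0.95],
  [-0.45,0.1,-0.9,0,0,0.95],
])

```text
time_s: 6.05
position: [0.4966, -0.0737, 0.3599]
tcp_rot: [[0.979, 0.155, -0.136], [0.195, -0.478, 0.857], [0.068, -0.865, -0.498]]
force: [0.2, 0.4, -1.8]
opening: 0.127
grasp_force: 30.0
```

```bash
python3 - <<'E'
from h import *
plan((endp(4,-.052,.17),RE)); print(readout.read_state()['position'],endp(4,-.052,.17))
E
```

```text
t 6.05 q [-42.0, 32.0, 82.0, 37.0, 115.0, 35.0] op 0.127 gf 30.0
-> [0.341, 0.938, -0.407] [-0.151, 0.405, 1.182] rows 13.2
[ 0.4965979  -0.07365719  0.35994163] [ 0.63009905 -0.25642245  0.21354552]
```

send_rows([
  [0.03,0.1,-0.2,0,0,0.1],
  [0.06,0.2,-0.35,0,0.05,0.2],
  [0.1,0.35,-0.4,-0.04,0.1,0.3],
  [0.17,0.5,-0.4,-0.06,0.16,0.4],
  [0.24,0.65,-0.4,-0.07,0.2,0.5],
  [0.3,0.8,-0.4,-0.08,0.23,0.6],
  [0.34,0.93,-0.4,-0.1,0.26,0.7],
  [0.34,0.93,-0.4,-0.11,0.29,0.8],
  [0.34,0.93,-0.4,-0.12,0.32,0.9],
  [0.34,0.93,-0.4,-0.125,0.34,0.98],
  [0.34,0.93,-0.4,-0.125,0.34,0.98],
  [0.34,0.93,-0.4,-0.125,0.34,0.98],
])

```text
time_s: 7.25
position: [0.6301, -0.2531, 0.2166]
tcp_rot: [[0.15, -0.977, 0.151], [-0.819, -0.037, 0.572], [-0.553, -0.21, -0.806]]
force: [-0.0, 0.8, -1.9]
opening: 0.128
grasp_force: 29.8
```

```bash
python3 - <<'E'
from h import *
plan((endp(4,-.052,.12),RE)); print(readout.read_state()['position'])
E
```

```text
t 7.25 q [-45.0, 42.0, 70.0, 31.0, 89.0, 123.0] op 0.128 gf 29.8
-> [0.128, 0.045, 0.163] [-0.03, 0.066, 0.204] rows 2.3
[ 0.63008168 -0.25306288  0.21658786]
```

send_rows([
  [0.06,0.02,0.08,-0.015,0.03,0.1],
  [0.128,0.045,0.16,-0.03,0.066,0.204],
  [0.128,0.045,0.16,-0.03,0.066,0.204],
  [0.128,0.045,0.16,-0.03,0.066,0.204],
  [0.128,0.045,0.16,-0.03,0.066,0.204],
  [0.128,0.045,0.16,-0.03,0.066,0.204],
])

```text
time_s: 7.85
position: [0.6301, -0.2587, 0.165]
tcp_rot: [[-0.181, -0.978, 0.106], [-0.847, 0.209, 0.488], [-0.499, -0.001, -0.866]]
force: [-0.1, 0.4, -1.6]
opening: 0.128
grasp_force: 29.9
```

```bash
python3 - <<'E'
from h import *
o=[]
for n,b in(('side',(230,120)),('top',(310,170))):
    p,d=viewer.capture(n); o.append(cv2.resize(p[b[1]:b[1]+140,b[0]:b[0]+190],None,fx=2.1,fy=2.1,interpolation=cv2.INTER_CUBIC))
cv2.imwrite('pics/over4.png',np.hstack(o)[:,:,::-1])
plan((endp(4,-.052,.02),RE),(endp(4,-.052,.0),RE)); print(readout.read_state()['position'],endp(4,-.052,.12))
E
```

```text
t 7.95 q [-43.0, 44.0, 71.0, 26.0, 82.0, 142.0] op 0.128 gf 29.9
-> [0.195, 0.002, 0.357] [-0.001, -0.001, -0.001] rows 2.0
-> [0.235, 0.002, 0.426] [-0.001, -0.001, -0.001] rows 2.4
[ 0.63007531 -0.25869708  0.16528884] [ 0.63009905 -0.25642245  0.16354552]
```

View pics/over4.png

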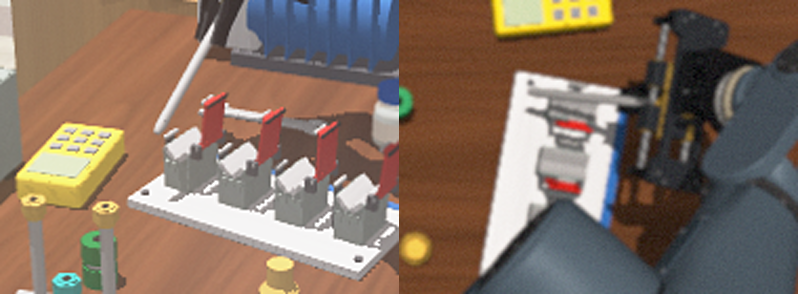

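```bash
python3 - <<'E'
from h import *
s=readout.read_state();R=np.array(s['tcp_rot']);g=np.array(s['position'])-.019*R[:,2]
X,e=tri((305.2,181),(371.4,212.9)); print('grasp',g.round(3),'foot',X.round(3),e.round(4),'expected',(g+.145*CX).round(3), 'len',np.linalg.norm(X-g))
n=Ro.from_matrix(RS).inv().apply([0,0,1]); print('nut dir', (R@n).round(3),'elev of tube deg',np.degrees(np.arcsin((g-X)[2]/np.linalg.norm(g-X))))
p,d=viewer.capture('side')
for uv in((306,180),(308,176),(312,169)): print(d[uv[1],uv[0]],dpt('side',[uv],[d[uv[1],uv[0]]]).round(3))
E
```

```text
grasp [ 0.628 -0.268  0.182] foot [ 0.653 -0.155  0.101] 0.0035 expected [ 0.658 -0.126  0.182] len 0.14070995878705472
nut dir [-0.21  -0.978  0.001] elev of tube deg 34.87391988388958
1.385836 [[ 0.649 -0.155  0.104]]
1.3918432 [[ 0.648 -0.166  0.11 ]]
1.4029267 [[ 0.646 -0.186  0.119]]
```

The tube has pivoted in the grip: its foot hangs about 35° low, but there's no slip along its axis. Lowering it slowly will let the far end of the vee level it.

send_rows([
  [0.039,0,0.071,0,0,0],
  [0.078,0,0.143,0,0,0],
  [0.098,0,0.18,0,0,0],
  [0.118,0,0.214,0,0,0],
  [0.137,0,0.25,0,0,0],
  [0.157,0,0.285,0,0,0],
  [0.177,0,0.32,0,0,0],
  [0.195,0,0.355,0,0,0],
  [0.195,0,0.355,0,0,0],
])

```text
time_s: 8.9
position: [0.6298, -0.2558, 0.0622]
tcp_rot: [[-0.184, -0.977, 0.104], [-0.846, 0.211, 0.489], [-0.5, 0.002, -0.866]]
force: [-2.6, 0.8, 1.0]
opening: 0.126
grasp_force: 30.0
```

```bash
python3 - <<'E'
from h import *
o=[]
for n,b in(('side',(230,120)),('top',(310,170))):
    p,d=viewer.capture(n); o.append(cv2.resize(p[b[1]:b[1]+140,b[0]:b[0]+190],None,fx=2.1,fy=2.1,interpolation=cv2.INTER_CUBIC))
cv2.imwrite('pics/low4.png',np.hstack(o)[:,:,::-1])
plan((endp(4,-.052,.0),RE)); s=readout.read_state(); print(s['position'],endp(4,-.052,.02),s['force'])
E
```

```text
t 9.0 q [-43.0, 51.0, 74.0, 27.0, 74.0, 137.0] op 0.128 gf 30.0
-> [0.041, -0.001, 0.067] [0.0, -0.0, -0.002] rows 0.4
[ 0.63010817 -0.25574965  0.06312293] [ 0.63009905 -0.25642245  0.06354552] [-3.49716135  0.72401136  0.13882041]
```

View pics/low4.png

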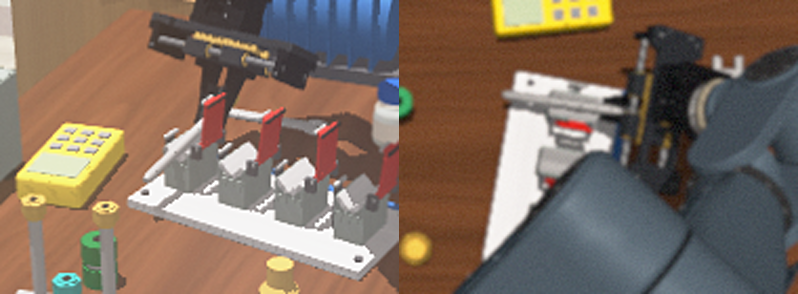

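The tube lies in clip 4's vee and is levelling as it goes down. I'll lower it the rest of the way and release.

send_rows([
  [0.01,0,0.018,0,0,0],
  [0.02,0,0.036,0,0,0],
  [0.03,0,0.05,0,0,0],
  [0.038,0,0.064,0,0,0],
  [0.038,0,0.064,0,0,0],
  [0.038,0,0.064,0,0,0],
])

```text
time_s: 9.6
position: [0.6296, -0.2566, 0.0461]
tcp_rot: [[-0.183, -0.978, 0.104], [-0.847, 0.21, 0.489], [-0.5, 0.001, -0.866]]
force: [-7.3, -1.4, 6.7]
opening: 0.127
grasp_force: 30.0
```

```bash
python3 - <<'E'
from h import *
for n in('side','top'):
    p,d=viewer.capture(n); cv2.imwrite(f'pics/low4b_{n}.png',p[:,:,::-1])
    c=proj(n,CLIP[3]+CX*.093)[0]; print(n,'expected foot',c.round(1))
    for dx in (.085,.075,.06,.045):
        u,v=proj(n,CLIP[3]+CX*dx+[0,0,.006])[0].round().astype(int); print(dx,p[v,u],dpt(n,[(u,v)],[d[v,u]]).round(3))
s=readout.read_state(); print(s['position'],endp(4),s['force'])
E
```

```text
side expected foot [297.2 202.6]
0.085 [157 153 151] [[ 0.655 -0.126  0.069]]
0.075 [158 149 145] [[ 0.647 -0.127  0.075]]
0.06 [166 158 156] [[ 0.645 -0.139  0.074]]
0.045 [200 192 189] [[ 0.644 -0.159  0.073]]
top expected foot [358.1 213.5]
0.085 [166 160 157] [[ 0.655 -0.13   0.077]]
0.075 [166 158 153] [[ 0.653 -0.141  0.072]]
0.06 [166 160 153] [[ 0.65  -0.156  0.073]]
0.045 [173 167 161] [[ 0.647 -0.169  0.071]]
[ 0.62957347 -0.25657689  0.04609061] [ 0.63009905 -0.25642245  0.04354552] [-6.80429512 -1.449317    6.76303645]
```

send_rows([
  [0,0,0,0,0,0],
  [0,0,0,0,0,0],
  [0,0,0,0,0,0],
  [0,0,0,0,0,0],
  [0,0,0,0,0,0],
  [0,0,-0.1,0,0,0],
  [0,0,-0.3,0,0,0],
  [0,0,-0.6,0,0,0],
  [0,0,-0.6,0,0,0],
  [0,0,-0.6,0,0,0],
], grip=0.45)

```text
time_s: 10.7
position: [0.6164, -0.3337, 0.1796]
tcp_rot: [[-0.181, -0.977, 0.113], [-0.851, 0.213, 0.481], [-0.494, -0.009, -0.87]]
force: [0.1, -0.5, -0.1]
opening: 0.447
grasp_force: 0.0
```

```bash
python3 - <<'E'
from h import *
o=[]
for n,b in(('side',(230,120)),('top',(310,170))):
    p,d=viewer.capture(n); o.append(cv2.resize(p[b[1]:b[1]+140,b[0]:b[0]+190],None,fx=2.1,fy=2.1,interpolation=cv2.INTER_CUBIC))
    for dx in (.085,.07,.055,.04,-.06,-.07,-.085):
        u,v=proj(n,CLIP[3]+CX*dx+[0,0,.006])[0].round().astype(int); print(dx,p[v,u],dpt(n,[(u,v)],[d[v,u]]).round(3))
cv2.imwrite('pics/rel4.png',np.hstack(o)[:,:,::-1])
print(readout.read_state()['position'])
E
```

```text
0.085 [238 233 233] [[ 0.655 -0.128  0.068]]
0.07 [195 158 141] [[ 0.652 -0.144  0.068]]
0.055 [234 229 228] [[ 0.65  -0.161  0.066]]
0.04 [236 230 229] [[ 0.647 -0.174  0.066]]
-0.06 [148  72  66] [[ 0.605 -0.214  0.096]]
-0.07 [186 139 134] [[ 0.621 -0.278  0.069]]
-0.085 [235 198 113] [[ 0.619 -0.292  0.068]]
0.085 [180 177 172] [[ 0.657 -0.131  0.061]]
0.07 [184 178 175] [[ 0.654 -0.147  0.063]]
0.055 [186 180 178] [[ 0.65  -0.162  0.063]]
0.04 [181 177 173] [[ 0.647 -0.175  0.069]]
-0.06 [195 189 182] [[ 0.627 -0.274  0.062]]
-0.07 [194 187 184] [[ 0.624 -0.283  0.067]]
-0.085 [201 155  67] [[ 0.62  -0.297  0.074]]
[ 0.6144999  -0.3293855   0.17492772]
```

View pics/rel4.png

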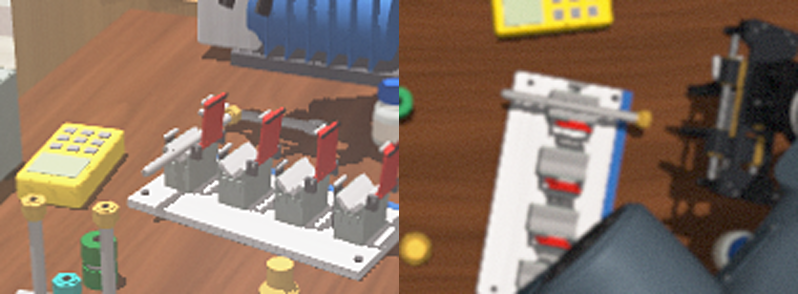

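Tube 1 sits level in clip 4, its nut at top-crop (645,118) beyond the blue edge. Next I push strap 4 over and press it shut.

```bash
cat >> h.py <<'E'
RD=tool(CX,0,1)
def st(k,a,z): return CLIP[k-1]+CY*(.026-a)+[0,0,.009+z]
def arc(k,ths,r=.046,half=.015,R0=None):
    """rows relative to being at start point st(k,-.037,.035), tool axes RD"""
    return [st(k,r*np.cos(t)-.003*np.sin(t)-half,r*np.sin(t)+.003*np.cos(t)) for t in ths]
E
python3 - <<'E'
from h import *
plan((st(4,-.037,.13),RD),(st(4,-.037,.035),RD)); print(st(4,-.037,.13))
E
```

```text
t 10.8 q [-48.0, 46.0, 65.0, 24.0, 88.0, 139.0] op 0.453 gf 0.0
-> [-0.453, 0.253, 0.15] [-0.0, 0.333, -0.002] rows 3.5
-> [-0.264, 0.253, 0.479] [-0.0, 0.333, -0.002] rows 3.5
[ 0.5773145 -0.2017555  0.199    ]
```

send_rows([
  [-0.1,0.05,-0.1,0,0.08,0],
  [-0.25,0.12,-0.1,0,0.16,0],
  [-0.35,0.2,0.0,0,0.25,0],
  [-0.453,0.253,0.15,0,0.333,0],
  [-0.453,0.253,0.15,0,0.333,0],
  [-0.453,0.253,0.15,0,0.333,0],
  [-0.36,0.253,0.31,0,0.333,0],
  [-0.264,0.253,0.479,0,0.333,0],
  [-0.264,0.253,0.479,0,0.333,0],
  [-0.264,0.253,0.479,0,0.333,0],
], grip=0)

```text
time_s: 11.8
position: [0.5768, -0.2031, 0.103]
tcp_rot: [[-0.213, -0.977, -0.003], [-0.977, 0.213, 0.001], [-0.001, 0.003, -1.0]]
force: [-0.2, -1.1, 1.1]
opening: 0.003
grasp_force: 0.0
```

```bash
python3 - <<'E'
from h import *
plan(*[(p,RD) for p in arc(4,(1.7,1.45,1.2,.95,.7,.5,.3,.15,0))]); print(readout.read_state()['position'],st(4,-.037,.035))
E
```

```text
t 11.8 q [-30.0, 38.0, 90.0, -0.0, 53.0, 162.0] op 0.003 gf 0.0
-> [-0.006, -0.053, -0.045] [0.002, 0.0, -0.003] rows 0.3
-> [-0.006, -0.099, -0.048] [0.002, 0.0, -0.003] rows 0.6
-> [-0.007, -0.144, -0.04] [0.002, 0.0, -0.003] rows 0.7
-> [-0.007, -0.186, -0.021] [0.002, 0.0, -0.003] rows 0.9
-> [-0.007, -0.222, 0.008] [0.002, 0.0, -0.003] rows 1.1
-> [-0.007, -0.245, 0.037] [0.002, 0.0, -0.003] rows 1.2
-> [-0.007, -0.261, 0.069] [0.002, 0.0, -0.003] rows 1.4
-> [-0.007, -0.269, 0.096] [0.002, 0.0, -0.003] rows 1.4
-> [-0.007, -0.273, 0.123] [0.002, 0.0, -0.003] rows 1.5
[ 0.5767988  -0.20314103  0.10301908] [ 0.5773145 -0.2017555  0.104    ]
```

Joint 6 is near its limit, so I turn the tool back 90° before pushing. That puts the pad width along the carrier's y.

send_rows([
  [0,0,0,0,0,-0.1],
  [0,0,0,0,0,-0.2],
  [0,0,0,0,0,-0.3],
  [0,0,0,0,0,-0.4],
  [0,0,0,0,0,-0.5],
  [0,0,0,0,0,-0.6],
  [0,0,0,0,0,-0.7],
  [0,0,0,0,0,-0.8],
  [0,0,0,0,0,-0.9],
  [0,0,0,0,0,-1],
  [0,0,0,0,0,-1],
  [0,0,0,0,0,-1],
])

```text
time_s: 13.0
position: [0.5795, -0.204, 0.1079]
tcp_rot: [[0.977, -0.212, 0.006], [-0.212, -0.977, -0.004], [0.006, 0.003, -1.0]]
force: [0.3, -0.4, -0.1]
opening: 0.004
grasp_force: 0.0
```

```bash
sed -i 's/^RD=.*/RD=np.c_[-CY,-CX,[0,0,-1]]/' h.py; python3 - <<'E'
from h import *
print(np.linalg.det(RD))
plan(*[(p,RD) for p in arc(4,(1.7,1.45,1.2,.95,.7,.5,.3,.15,0),half=.0095)]); print(readout.read_state()['tcp_rot'])
E
```

```text
0.99990202
t 13.0 q [-30.0, 38.0, 90.0, -0.0, 53.0, 72.0] op 0.004 gf 0.0
-> [0.064, -0.007, -0.025] [0.002, -0.004, -0.003] rows 0.3
-> [0.11, -0.007, -0.028] [0.002, -0.004, -0.003] rows 0.6
-> [0.155, -0.008, -0.019] [0.002, -0.004, -0.003] rows 0.8
-> [0.197, -0.008, 0.0] [0.002, -0.004, -0.003] rows 1.0
-> [0.232, -0.008, 0.029] [0.002, -0.004, -0.003] rows 1.2
-> [0.255, -0.008, 0.059] [0.002, -0.004, -0.003] rows 1.3
-> [0.271, -0.008, 0.092] [0.002, -0.004, -0.003] rows 1.4
-> [0.279, -0.008, 0.118] [0.002, -0.004, -0.003] rows 1.5
-> [0.283, -0.009, 0.146] [0.002, -0.004, -0.003] rows 1.6
[[ 0.97726167 -0.21195981  0.00571548]
 [-0.21193979 -0.97727489 -0.00391275]
 [ 0.00641494  0.00261244 -0.99997601]]
```

send_rows([
  [0.064,-0.008,-0.02,0,0,0],
  [0.11,-0.008,-0.024,0,0,0],
  [0.155,-0.008,-0.016,0,0,0],
  [0.197,-0.008,0.0,0,0,0],
  [0.232,-0.008,0.029,0,0,0],
  [0.255,-0.008,0.059,0,0,0],
  [0.271,-0.008,0.09,0,0,0],
  [0.279,-0.008,0.115,0,0,0],
  [0.285,-0.008,0.135,0,0,0],
  [0.285,-0.008,0.15,0,0,0],
  [0.285,-0.008,0.15,0,0,0],
])

```text
time_s: 14.1
position: [0.6465, -0.2148, 0.0719]
tcp_rot: [[0.978, -0.21, -0.002], [-0.21, -0.978, -0.001], [-0.002, 0.001, -1.0]]
force: [-8.9, 3.1, 25.9]
opening: 0.004
grasp_force: 13.3
```

```bash
python3 - <<'E'
from h import *
plan((st(4,.0375,.003),RD)); s=readout.read_state(); print(s['position'],s['force'])
E
```

```text
t 14.1 q [-28.0, 45.0, 80.0, -0.0, 56.0, 74.0] op 0.004 gf 13.3
-> [0.017, 0.007, -0.001] [0.001, 0.001, -0.001] rows 0.1
[ 0.64647836 -0.2147672   0.07185991] [-8.93119225  3.07001317 25.9451516 ]
```

send_rows([
  [0,0,-0.1,0,0,0],
  [0,0,-0.3,0,0,0],
  [0,0,-0.5,0,0,0],
  [0,-0.1,-0.7,0,0,-0.1],
  [0,-0.3,-0.8,0,0,-0.2],
  [0,-0.5,-0.8,0,0,-0.3],
  [0,-0.6,-0.8,0,0,-0.4],
  [0,-0.6,-0.8,0,0,-0.5],
  [0,-0.6,-0.8,0,0,-0.6],
  [0,-0.6,-0.8,0,0,-0.7],
  [0,-0.6,-0.8,0,0,-0.8],
  [0,-0.6,-0.8,0,0,-0.8],
], grip=0.55)

```text
time_s: 15.3
position: [0.6788, -0.068, 0.2659]
tcp_rot: [[0.499, 0.867, -0.001], [0.867, -0.499, -0.0], [-0.001, -0.001, -1.0]]
force: [0.2, 1.2, -0.6]
opening: 0.55
grasp_force: 0.0
```

```bash
cat >> h.py <<'E'
def chk(k): # height of strap k and tube along clip axis, from depth
    for n in('side','top'):
        p,d=viewer.capture(n)
        for nm,X in(('strap',CLIP[k-1]+CY*-.01+[0,0,.012]),('nut',CLIP[k-1]-CX*.087+[0,0,.009]),('foot',CLIP[k-1]+CX*.08+[0,0,.006])):
            u,v=proj(n,X)[0].round().astype(int); print(n,nm,p[v,u],dpt(n,[(u,v)],[d[v,u]])[0].round(3),'exp',X.round(3))
E
python3 - <<'E'
from h import *
chk(4); look('b')
g=np.array([.5598,.1728,.151])
plan((tcp(g,RS)-.11*RS[:,2],RS))
E
```

```text
side strap [245  98  88] [ 0.647 -0.212  0.074] exp [ 0.649 -0.217  0.072]
side nut [238 205 121] [ 0.621 -0.299  0.07 ] exp [ 0.621 -0.3    0.069]
side foot [159 120  97] [ 0.656 -0.135  0.067] exp [ 0.656 -0.137  0.066]
top strap [232  38  33] [ 0.648 -0.215  0.074] exp [ 0.649 -0.217  0.072]
top nut [200 153  65] [ 0.62  -0.3    0.075] exp [ 0.621 -0.3    0.069]
top foot [ 99 112 122] [ 0.594 -0.09   0.627] exp [ 0.656 -0.137  0.066]
side [([255.2, 212.0], 558), ([280.0, 222.0], 133), ([361.1, 255.3], 178)]
top [([233.4, 226.6], 49), ([238.1, 252.1], 51)]
   at z=.186 [0.6208 0.1829 0.186 ]
   at z=.186 [0.5598 0.1728 0.186 ]
t 15.5 q [-15.0, 33.0, 70.0, -0.0, 77.0, 15.0] op 0.552 gf 0.0
-> [0.35, -0.697, 0.279] [0.229, 0.639, -0.397] rows 8.2
```

Strap 4 is shut at z = 0.072–0.074, and both remaining tubes are still in place. On to tube 2.

send_rows([
  [0.0,-0.1,0,0.023,0.064,-0.04],
  [0.0,-0.2,0,0.046,0.13,-0.08],
  [0.05,-0.3,0,0.07,0.19,-0.12],
  [0.1,-0.4,0,0.09,0.255,-0.16],
  [0.15,-0.5,0,0.115,0.32,-0.2],
  [0.2,-0.55,0,0.14,0.38,-0.24],
  [0.25,-0.6,0.05,0.16,0.45,-0.28],
  [0.3,-0.65,0.1,0.18,0.51,-0.32],
  [0.33,-0.69,0.2,0.21,0.575,-0.36],
  [0.35,-0.697,0.279,0.229,0.639,-0.397],
  [0.35,-0.697,0.279,0.229,0.639,-0.397],
  [0.35,-0.697,0.279,0.229,0.639,-0.397],
])

```text
time_s: 16.7
position: [0.5725, 0.0947, 0.1964]
tcp_rot: [[-0.077, 0.987, -0.14], [0.495, 0.16, 0.854], [0.866, -0.003, -0.501]]
force: [0.6, -0.8, 0.1]
opening: 0.549
grasp_force: 0.0
```

```bash
python3 - <<'E'
from h import *
look('c')
g=np.array([.5598,.1728,.151])
plan((tcp(g,RS),RS))
E
```

```text
side [([255.2, 212.0], 559), ([280.0, 222.0], 135), ([362.6, 253.0], 283)]
top [([233.4, 226.7], 48), ([238.1, 252.1], 50)]
   at z=.186 [0.6206 0.1829 0.186 ]
   at z=.186 [0.5598 0.1728 0.186 ]
t 16.8 q [-25.0, 44.0, 87.0, 46.0, 92.0, -52.0] op 0.555 gf 0.0
-> [-0.006, -0.003, 0.446] [0.0, 0.002, 0.002] rows 2.2
```

send_rows([
  [-0.005,-0.003,0.15,0,0,0],
  [-0.005,-0.003,0.3,0,0,0],
  [-0.005,-0.003,0.4,0,0,0],
  [-0.005,-0.003,0.445,0,0,0],
  [-0.005,-0.003,0.445,0,0,0],
  [-0.005,-0.003,0.445,0,0,0],
])

```text
time_s: 17.4
position: [0.5574, 0.1885, 0.1418]
tcp_rot: [[-0.084, 0.987, -0.138], [0.495, 0.161, 0.854], [0.865, 0.003, -0.502]]
force: [0.1, 0.2, -0.2]
opening: 0.549
grasp_force: 0.0
```

send_rows([
  [0,0,0,0,0,0],
  [0,0,0,0,0,0],
  [0,0,0,0,0,0],
  [0,0,0,0,0,0],
  [0,0,0,0,0,0],
  [0,0,0,0,0,0],
], grip=0)

```text
time_s: 18.0
position: [0.5563, 0.1891, 0.1401]
tcp_rot: [[-0.08, 0.987, -0.14], [0.494, 0.161, 0.854], [0.866, -0.0, -0.501]]
force: [-0.1, -1.1, 1.7]
opening: 0.125
grasp_force: 30.0
```

send_rows([
  [0.052,0,-0.03,0,0,0],
  [0.173,0,-0.1,0,0,0],
  [0.312,0,-0.18,0,0,0],
  [0.45,0,-0.26,0,0,0],
  [0.589,0,-0.34,0,0,0],
  [0.71,0,-0.41,0,0,0],
  [0.71,0,-0.41,0,0,0],
  [0.71,0,-0.41,0,0,0],
])

```text
time_s: 18.8
position: [0.5559, 0.1893, 0.346]
tcp_rot: [[-0.083, 0.987, -0.139], [0.496, 0.162, 0.853], [0.864, 0.002, -0.503]]
force: [0.1, -0.6, -2.4]
opening: 0.125
grasp_force: 30.0
```

```bash
python3 - <<'E'
from h import *
look('d'); R90=RS@Ro.from_euler('z',90,degrees=True).as_matrix()
plan((np.array([.5,-.07,.37]),R90))
E
```

```text
side [([254.8, 212.1], 549), ([362.8, 253.6], 230)]
top [([258.9, 223.7], 38), ([232.6, 225.6], 32), ([249.4, 242.4], 164), ([222.3, 247.5], 123)]
   at z=.186 [0.6261 0.1221 0.186 ]
   at z=.186 [0.6232 0.1848 0.186 ]
   at z=.186 [0.5821 0.1456 0.186 ]
   at z=.186 [0.5717 0.2102 0.186 ]
t 18.9 q [-17.0, 31.0, 87.0, 51.0, 96.0, -37.0] op 0.12 gf 30.0
-> [-0.406, -0.387, -0.906] [-0.001, 0.002, 0.999] rows 10.5
```

send_rows([
  [-0.1,-0.05,-0.2,0,0,0],
  [-0.2,-0.1,-0.4,0,0,0.1],
  [-0.3,-0.2,-0.65,0,0,0.2],
  [-0.36,-0.3,-0.85,0,0,0.3],
  [-0.4,-0.38,-0.9,0,0,0.4],
  [-0.4,-0.38,-0.9,0,0,0.5],
  [-0.4,-0.38,-0.9,0,0,0.6],
  [-0.4,-0.38,-0.9,0,0,0.7],
  [-0.4,-0.38,-0.9,0,0,0.8],
  [-0.4,-0.38,-0.9,0,0,0.9],
  [-0.4,-0.38,-0.9,0,0,0.95],
  [-0.4,-0.38,-0.9,0,0,0.95],
])

```text
time_s: 20.1
position: [0.5018, -0.0675, 0.3699]
tcp_rot: [[0.978, 0.156, -0.141], [0.199, -0.478, 0.855], [0.066, -0.864, -0.498]]
force: [1.1, -0.5, -2.3]
opening: 0.126
grasp_force: 30.0
```

```bash
python3 - <<'E'
from h import *
plan((endp(3,-.052,.17),RE)); s=readout.read_state(); print(s['position'],endp(3,-.052,.17))
R=np.array(s['tcp_rot']); g=s['position']-.019*R[:,2]; n=RS.T@[0,0,1]
print('foot exp px side',proj('side',g-.145*(R@n)),proj('side',g+.041*(R@n)))
p,d=viewer.capture('side');cv2.imwrite('pics/e.png',p[:,:,::-1])
E
```

```text
t 20.1 q [-41.0, 31.0, 81.0, 38.0, 116.0, 36.0] op 0.126 gf 30.0
-> [0.047, 0.909, -0.316] [-0.148, 0.407, 1.183] rows 13.2
[ 0.50179026 -0.06748897  0.36987596] [ 0.55967585 -0.24145365  0.21354552]
foot exp px side [[422.00840244 111.84344573]] [[342.36750157  65.98779371]]
```

send_rows([
  [0.0,0.1,-0.2,0,0,0.1],
  [0.01,0.2,-0.3,0,0.05,0.2],
  [0.02,0.35,-0.32,-0.04,0.1,0.3],
  [0.03,0.5,-0.32,-0.06,0.16,0.4],
  [0.04,0.65,-0.32,-0.07,0.2,0.5],
  [0.047,0.8,-0.32,-0.08,0.23,0.6],
  [0.047,0.9,-0.32,-0.1,0.26,0.7],
  [0.047,0.9,-0.32,-0.11,0.29,0.8],
  [0.047,0.9,-0.32,-0.12,0.32,0.9],
  [0.047,0.9,-0.32,-0.125,0.34,0.98],
  [0.047,0.9,-0.32,-0.125,0.34,0.98],
  [0.047,0.9,-0.32,-0.125,0.34,0.98],
])

```text
time_s: 21.35
position: [0.5603, -0.2405, 0.2181]
tcp_rot: [[0.153, -0.977, 0.148], [-0.819, -0.042, 0.572], [-0.552, -0.208, -0.807]]
force: [-0.6, -0.7, -1.7]
opening: 0.121
grasp_force: 30.0
```

```bash
python3 - <<'E'
from h import *
plan((endp(3,-.052,.12),RE)); s=readout.read_state(); print(s['position'])
R=np.array(s['tcp_rot']); g=s['position']-.019*R[:,2]; n=RS.T@[0,0,1]
print('foot exp px side',proj('side',g-.145*(R@n)),proj('top',g-.145*(R@n)))
o=[]
for n,b in(('side',(230,100)),('top',(310,170))):
    p,d=viewer.capture(n); o.append(cv2.resize(p[b[1]:b[1]+150,b[0]:b[0]+190],None,fx=2.1,fy=2.1,interpolation=cv2.INTER_CUBIC))
cv2.imwrite('pics/over3.png',np.hstack(o)[:,:,::-1])
E
```

```text
t 21.35 q [-49.0, 37.0, 80.0, 29.0, 86.0, 117.0] op 0.121 gf 30.0
-> [0.123, 0.048, 0.174] [-0.027, 0.065, 0.206] rows 2.3
[ 0.56028899 -0.24050592  0.21808756]
foot exp px side [[340.77259552 134.76908344]] [[357.77786777 252.49242805]]
```

View pics/over3.png

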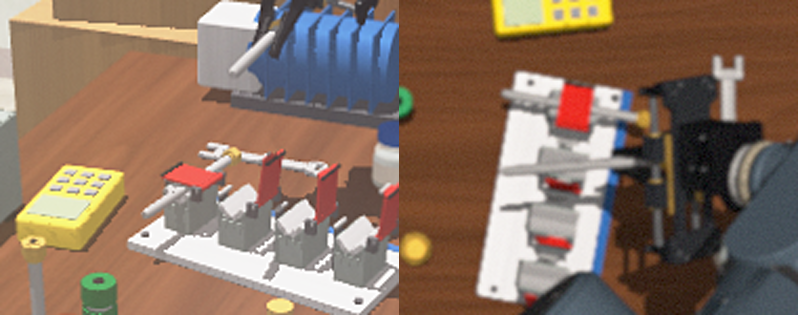

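The foot is at side (342,134), and I expected (341,135), so this tube hasn't pivoted. Strap 4 is shut over tube 1.

send_rows([
  [0.06,0.02,0.08,-0.015,0.03,0.1],
  [0.123,0.048,0.17,-0.027,0.066,0.206],
  [0.123,0.048,0.17,-0.027,0.066,0.206],
  [0.123,0.048,0.17,-0.027,0.066,0.206],
  [0.123,0.048,0.17,-0.027,0.066,0.206],
  [0.123,0.048,0.17,-0.027,0.066,0.206],
])

```text
time_s: 22.05
position: [0.5596, -0.2437, 0.1643]
tcp_rot: [[-0.182, -0.978, 0.106], [-0.848, 0.21, 0.487], [-0.499, -0.001, -0.867]]
force: [-0.1, -0.5, -1.3]
opening: 0.122
grasp_force: 30.0
```

```bash
python3 - <<'E'
from h import *
plan((endp(3,-.052,.015),RE),(endp(3,-.052,0.001),RE)); s=readout.read_state(); print(s['position'],s['force'])
R=np.array(s['tcp_rot']); g=s['position']-.019*R[:,2]; n=RS.T@[0,0,1]; f=g-.145*(R@n)
p,d=viewer.capture('side'); 
print('foot',f.round(3),proj('side',f))
for k in(.03,.06,.1,.13):
    u,v=proj('side',g-k*(R@n)+[0,0,.006])[0].round().astype(int); print(k,p[v,u],dpt('side',[(u,v)],[d[v,u]])[0].round(3),(g-k*(R@n)).round(3))
E
```

```text
t 22.05 q [-46.0, 39.0, 82.0, 25.0, 78.0, 136.0] op 0.122 gf 30.0
-> [0.203, 0.002, 0.371] [-0.001, -0.001, -0.001] rows 2.1
-> [0.231, 0.002, 0.42] [-0.001, -0.001, -0.001] rows 2.4
[ 0.55956303 -0.24368942  0.16430255] [-0.13996528 -0.52471835 -1.34870949]
foot [ 0.588 -0.111  0.181] [[323.87176757 159.98957441]]
0.03 [220 212 210] [ 0.565 -0.23   0.185] [ 0.564 -0.224  0.181]
0.06 [239 235 233] [ 0.568 -0.19   0.188] [ 0.57  -0.194  0.181]
0.1 [228 217 213] [ 0.58  -0.157  0.187] [ 0.579 -0.155  0.181]
0.13 [229 224 222] [ 0.583 -0.123  0.188] [ 0.585 -0.126  0.181]
```

send_rows([
  [0.035,0,0.064,0,0,0],
  [0.09,0,0.164,0,0,0],
  [0.14,0,0.256,0,0,0],
  [0.175,0,0.32,0,0,0],
  [0.2,0,0.364,0,0,0],
  [0.21,0,0.382,0,0,0],
  [0.22,0,0.4,0,0,0],
  [0.23,0,0.418,0,0,0],
  [0.23,0,0.418,0,0,0],
])

```text
time_s: 23.0
position: [0.5594, -0.2405, 0.0457]
tcp_rot: [[-0.182, -0.978, 0.104], [-0.847, 0.21, 0.489], [-0.5, 0.001, -0.866]]
force: [-2.5, -0.0, 2.0]
opening: 0.126
grasp_force: 30.0
```

send_rows([
  [0,0,0,0,0,0],
  [0,0,0,0,0,0],
  [0,0,0,0,0,0],
  [0,0,0,0,0,0],
  [0,0,0,0,0,0],
  [0,0,-0.1,0,0,0],
  [0,0,-0.3,0,0,0],
  [0,0,-0.6,0,0,0],
  [0,0,-0.6,0,0,0],
  [0,0,-0.6,0,0,0],
], grip=0.45)

```text
time_s: 24.0
position: [0.5457, -0.318, 0.1787]
tcp_rot: [[-0.182, -0.977, 0.112], [-0.851, 0.213, 0.48], [-0.493, -0.008, -0.87]]
force: [0.2, -0.5, 0.1]
opening: 0.451
grasp_force: 0.0
```

```bash
python3 - <<'E'
from h import *
chk(3)
plan((st(3,-.037,.13),RE),(st(3,-.037,.13),RD)); print(RD)
E
```

```text
side strap [177 120  91] [ 0.626 -0.336  0.003] exp [ 0.578 -0.202  0.072]
side nut [248 225 128] [ 0.547 -0.278  0.073] exp [ 0.55  -0.285  0.069]
side foot [238 234 232] [ 0.584 -0.119  0.067] exp [ 0.585 -0.122  0.066]
top strap [176 171 168] [ 0.579 -0.205  0.056] exp [ 0.578 -0.202  0.072]
top nut [225 175  73] [ 0.551 -0.285  0.073] exp [ 0.55  -0.285  0.069]
top foot [174 170 164] [ 0.586 -0.121  0.066] exp [ 0.585 -0.122  0.066]
t 24.1 q [-51.0, 41.0, 76.0, 23.0, 83.0, 134.0] op 0.45 gf 0.0
-> [-0.451, 0.252, 0.148] [-0.001, -0.001, -0.002] rows 2.7
-> [-0.451, 0.252, 0.148] [-0.261, 0.261, -0.977] rows 10.9
[[ 0.9781 -0.2079  0.    ]
 [-0.2079 -0.9781  0.    ]
 [-0.     -0.     -1.    ]]
```

send_rows([
  [-0.1,0.05,-0.15,-0.026,0.026,-0.09],
  [-0.2,0.1,-0.15,-0.05,0.05,-0.18],
  [-0.3,0.15,-0.1,-0.075,0.075,-0.27],
  [-0.4,0.2,0,-0.1,0.1,-0.37],
  [-0.451,0.252,0.1,-0.125,0.125,-0.46],
  [-0.451,0.252,0.148,-0.15,0.15,-0.56],
  [-0.451,0.252,0.148,-0.175,0.175,-0.65],
  [-0.451,0.252,0.148,-0.2,0.2,-0.74],
  [-0.451,0.252,0.148,-0.22,0.22,-0.83],
  [-0.451,0.252,0.148,-0.245,0.245,-0.92],
  [-0.451,0.252,0.148,-0.261,0.261,-0.977],
  [-0.451,0.252,0.148,-0.261,0.261,-0.977],
], grip=0)

```text
time_s: 25.3
position: [0.5047, -0.1836, 0.197]
tcp_rot: [[0.979, -0.206, -0.005], [-0.206, -0.979, 0.003], [-0.006, -0.002, -1.0]]
force: [-0.1, 0.5, -0.0]
opening: 0.006
grasp_force: 0.0
```

```bash
python3 - <<'E'
from h import *
plan((st(3,-.037,.035),RD),*[(p,RD) for p in arc(3,(1.7,1.45,1.2,.95,.7,.5,.3,.15,0),half=.0095)]); print(readout.read_state()['position'],st(3,-.037,.13))
E
```

```text
t 25.3 q [-32.0, 26.0, 96.0, -0.0, 59.0, 70.0] op 0.006 gf 0.0
-> [0.013, 0.011, 0.372] [-0.001, 0.004, 0.001] rows 1.9
-> [0.087, 0.011, 0.33] [-0.001, 0.004, 0.001] rows 1.7
-> [0.133, 0.011, 0.327] [-0.001, 0.004, 0.001] rows 1.8
-> [0.179, 0.011, 0.335] [-0.001, 0.004, 0.001] rows 1.9
-> [0.221, 0.012, 0.354] [-0.001, 0.004, 0.001] rows 2.1
-> [0.256, 0.012, 0.383] [-0.001, 0.004, 0.001] rows 2.3
-> [0.279, 0.012, 0.411] [-0.001, 0.004, 0.001] rows 2.5
-> [0.296, 0.012, 0.444] [-0.001, 0.004, 0.001] rows 2.7
-> [0.304, 0.012, 0.471] [-0.001, 0.004, 0.001] rows 2.8
-> [0.308, 0.012, 0.498] [-0.001, 0.004, 0.001] rows 2.9
[ 0.50468782 -0.18364841  0.19696217] [ 0.5068913 -0.1867867  0.199    ]
```

send_rows([
  [0.013,0.012,0.19,0,0,0],
  [0.013,0.012,0.36,0,0,0],
  [0.013,0.012,0.36,0,0,0],
  [0.013,0.012,0.36,0,0,0],
])

```text
time_s: 25.7
position: [0.5089, -0.1901, 0.108]
tcp_rot: [[0.978, -0.21, -0.003], [-0.21, -0.978, 0.002], [-0.004, -0.001, -1.0]]
force: [0.6, 0.2, 0.6]
opening: 0.003
grasp_force: 0.0
```

send_rows([
  [0.07,0,-0.03,0,0,0],
  [0.12,0,-0.033,0,0,0],
  [0.165,0,-0.025,0,0,0],
  [0.207,0,-0.007,0,0,0],
  [0.243,0,0.022,0,0,0],
  [0.266,0,0.05,0,0,0],
  [0.282,0,0.083,0,0,0],
  [0.29,0,0.11,0,0,0],
  [0.295,0,0.135,0,0,0],
  [0.295,0,0.147,0,0,0],
  [0.295,0,0.147,0,0,0],
])

```text
time_s: 26.8
position: [0.5811, -0.2058, 0.0724]
tcp_rot: [[0.978, -0.208, -0.001], [-0.208, -0.978, -0.0], [-0.001, 0.0, -1.0]]
force: [-1.9, 0.5, 3.1]
opening: 0.006
grasp_force: 1.6
```

send_rows([
  [0,0,0.008,0,0,0],
  [0,0,0.016,0,0,0],
  [0,0,0.02,0,0,0],
  [0,0,0.02,0,0,0],
])

```text
time_s: 27.2
position: [0.5812, -0.2058, 0.0717]
tcp_rot: [[0.978, -0.208, -0.0], [-0.208, -0.978, -0.001], [-0.0, 0.001, -1.0]]
force: [-7.0, 3.4, 26.6]
opening: 0.003
grasp_force: 13.3
```

send_rows([
  [0,0,-0.1,0,0,0],
  [0,0,-0.3,0,0,0],
  [0,0,-0.5,0,0,0],
  [0,-0.1,-0.7,0,0,-0.1],
  [0,-0.3,-0.8,0,0,-0.2],
  [0,-0.5,-0.8,0,0,-0.3],
  [0,-0.6,-0.8,0,0,-0.4],
  [0,-0.6,-0.8,0,0,-0.5],
  [0,-0.6,-0.8,0,0,-0.6],
  [0,-0.6,-0.8,0,0,-0.7],
  [0,-0.6,-0.8,0,0,-0.8],
  [0,-0.6,-0.8,0,0,-0.8],
], grip=0.55)

```text
time_s: 28.4
position: [0.6123, -0.059, 0.2665]
tcp_rot: [[0.497, 0.868, -0.001], [0.868, -0.497, -0.001], [-0.001, -0.001, -1.0]]
force: [0.2, 0.4, -0.3]
opening: 0.552
grasp_force: 0.0
```

```bash
python3 - <<'E'
from h import *
chk(3); look('f')
g=np.array([.6206,.1829,.151])
plan((tcp(g,RS)-.11*RS[:,2],RS)); print(readout.read_state()['position'])
E
```

```text
side strap [245  97  90] [ 0.577 -0.199  0.074] exp [ 0.578 -0.202  0.072]
side nut [246 222 125] [ 0.548 -0.282  0.071] exp [ 0.55  -0.285  0.069]
side foot [135 128 124] [ 0.583 -0.117  0.068] exp [ 0.585 -0.122  0.066]
top strap [234  39  31] [ 0.579 -0.203  0.071] exp [ 0.578 -0.202  0.072]
top nut [217 166  67] [ 0.551 -0.285  0.069] exp [ 0.55  -0.285  0.069]
top foot [52 60 68] [ 0.553 -0.083  0.596] exp [ 0.585 -0.122  0.066]
side [([256.0, 211.5], 527), ([362.1, 253.9], 236)]
top [([236.7, 228.3], 50)]
   at z=.186 [0.6165 0.1751 0.186 ]
t 28.6 q [-16.0, 27.0, 81.0, -0.0, 73.0, 14.0] op 0.546 gf 0.0
-> [0.61, -0.258, 0.281] [0.228, 0.64, -0.396] rows 8.2
[ 0.61258991 -0.05921994  0.26677018]
```

Strap 3 is shut. Tube 3's nut has moved about 9 mm, so I'll take a closer look.

```bash
python3 - <<'E'
from h import *
a=cv2.imread('pics/f_side.png')[195:345,215:375]; b=cv2.imread('pics/f_top.png')[205:325,205:285]
cv2.imwrite('pics/tilt.png',np.hstack([cv2.resize(a,(480,450),interpolation=cv2.INTER_CUBIC),cv2.resize(b,(300,450),interpolation=cv2.INTER_CUBIC)]))
s=cv2.cvtColor(cv2.imread('pics/f_side.png'),cv2.COLOR_BGR2RGB)
m=mask(s,(15,110,90),(30,255,255)); m[:,:238]=0; m[:,262:]=0; m[:208]=0;m[235:]=0
print(blobs(m)[0])
E
```

```text
[(array([250.1, 213.7]), array([238, 208,  24,  15, 273], dtype=int32))]
```

View pics/tilt.png

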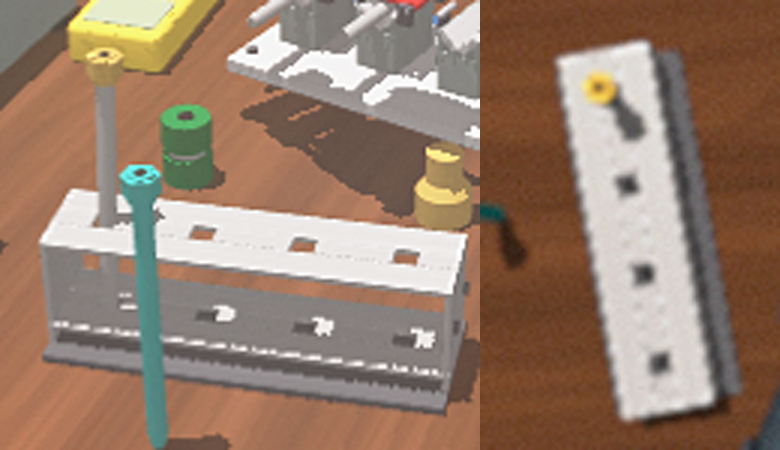

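The tube is still in its end slot, leaning 2–3° with its nut at side (250,217), top (237,228), so I only shift the grasp slightly.

send_rows([
  [0.0,-0.05,0,0.023,0.064,-0.04],
  [0.1,-0.1,0,0.046,0.13,-0.08],
  [0.15,-0.15,0,0.07,0.19,-0.12],
  [0.2,-0.2,0,0.09,0.255,-0.16],
  [0.3,-0.25,0,0.115,0.32,-0.2],
  [0.4,-0.258,0,0.14,0.38,-0.24],
  [0.45,-0.258,0.05,0.16,0.45,-0.28],
  [0.5,-0.258,0.1,0.18,0.51,-0.32],
  [0.55,-0.258,0.2,0.21,0.575,-0.36],
  [0.583,-0.258,0.281,0.229,0.639,-0.397],
  [0.583,-0.258,0.281,0.229,0.639,-0.397],
  [0.583,-0.258,0.281,0.229,0.639,-0.397],
])

```text
time_s: 29.8
position: [0.6297, 0.0991, 0.196]
tcp_rot: [[-0.078, 0.987, -0.143], [0.495, 0.163, 0.854], [0.866, -0.004, -0.501]]
force: [0.1, -0.2, 1.1]
opening: 0.551
grasp_force: 0.0
```

```bash
python3 - <<'E'
from h import *
look('g'); print(tri((249.7,217),(236.7,228.3)))
g=np.array([.6175,.177,.151])
plan((tcp(g,RS),RS))
E
```

```text
side [([256.1, 211.6], 536), ([362.6, 253.1], 284)]
top [([236.7, 228.3], 49)]
   at z=.186 [0.6165 0.1751 0.186 ]
(array([0.61665768, 0.1754159 , 0.18394096]), np.float64(0.0001280335496008357))
t 29.9 q [-23.0, 47.0, 78.0, 47.0, 95.0, -46.0] op 0.551 gf 0.0
-> [-0.008, -0.001, 0.447] [-0.001, 0.002, 0.003] rows 2.2
```

send_rows([
  [-0.006,0,0.15,0,0,0],
  [-0.006,0,0.3,0,0,0],
  [-0.006,0,0.4,0,0,0],
  [-0.006,0,0.445,0,0,0],
  [-0.006,0,0.445,0,0,0],
  [-0.006,0,0.445,0,0,0],
])

```text
time_s: 30.5
position: [0.6156, 0.1927, 0.1418]
tcp_rot: [[-0.086, 0.987, -0.139], [0.495, 0.163, 0.853], [0.864, 0.004, -0.503]]
force: [0.3, 0.2, 0.8]
opening: 0.55
grasp_force: 0.0
```

send_rows([
  [0,0,0,0,0,0],
  [0,0,0,0,0,0],
  [0,0,0,0,0,0],
  [0,0,0,0,0,0],
  [0,0,0,0,0,0],
  [0,0,0,0,0,0],
], grip=0)

```text
time_s: 31.1
position: [0.6146, 0.1933, 0.1397]
tcp_rot: [[-0.082, 0.987, -0.141], [0.494, 0.163, 0.854], [0.865, 0.0, -0.501]]
force: [1.1, -0.1, 0.8]
opening: 0.126
grasp_force: 29.9
```

send_rows([
  [0.052,0,-0.03,0,0,0],
  [0.173,0,-0.1,0,0,0],
  [0.312,0,-0.18,0,0,0],
  [0.45,0,-0.26,0,0,0],
  [0.589,0,-0.34,0,0,0],
  [0.71,0,-0.41,0,0,0],
  [0.71,0,-0.41,0,0,0],
  [0.71,0,-0.41,0,0,0],
])

```text
time_s: 31.9
position: [0.6139, 0.1936, 0.3459]
tcp_rot: [[-0.084, 0.986, -0.141], [0.496, 0.165, 0.853], [0.864, 0.002, -0.503]]
force: [-0.1, -0.7, -1.5]
opening: 0.126
grasp_force: 29.9
```

```bash
python3 - <<'E'
from h import *
R90=RS@Ro.from_euler('z',90,degrees=True).as_matrix()
plan((np.array([.48,-.07,.37]),R90))
E
```

```text
t 31.9 q [-15.0, 35.0, 78.0, 52.0, 98.0, -33.0] op 0.126 gf 29.9
-> [-0.394, -0.702, -0.872] [0.0, 0.003, 1.002] rows 10.5
```

send_rows([
  [-0.1,-0.05,-0.2,0,0,0],
  [-0.2,-0.15,-0.4,0,0,0.1],
  [-0.28,-0.28,-0.6,0,0,0.2],
  [-0.34,-0.42,-0.75,0,0,0.3],
  [-0.38,-0.56,-0.85,0,0,0.4],
  [-0.39,-0.7,-0.87,0,0,0.5],
  [-0.39,-0.7,-0.87,0,0,0.6],
  [-0.39,-0.7,-0.87,0,0,0.7],
  [-0.39,-0.7,-0.87,0,0,0.8],
  [-0.39,-0.7,-0.87,0,0,0.9],
  [-0.39,-0.7,-0.87,0,0,0.95],
  [-0.39,-0.7,-0.87,0,0,0.95],
])

```text
time_s: 33.1
position: [0.48, -0.0687, 0.3682]
tcp_rot: [[0.977, 0.157, -0.143], [0.202, -0.478, 0.855], [0.066, -0.864, -0.499]]
force: [-0.3, -1.1, -1.3]
opening: 0.122
grasp_force: 29.9
```

```bash
python3 - <<'E'
from h import *
plan((endp(2,-.052,.17),RE)); s=readout.read_state(); print(s['position'],endp(2,-.052,.17))
E
```

```text
t 33.1 q [-43.0, 30.0, 83.0, 36.0, 115.0, 34.0] op 0.122 gf 29.9
-> [-0.132, 0.842, -0.236] [-0.147, 0.407, 1.185] rows 13.2
[ 0.4800281  -0.06866968  0.3681725 ] [ 0.48925265 -0.22648485  0.21354552]
```

send_rows([
  [0.0,0.1,-0.15,0,0,0.1],
  [-0.03,0.2,-0.24,0,0.05,0.2],
  [-0.06,0.35,-0.24,-0.04,0.1,0.3],
  [-0.09,0.5,-0.24,-0.06,0.16,0.4],
  [-0.12,0.65,-0.24,-0.07,0.2,0.5],
  [-0.132,0.8,-0.24,-0.08,0.23,0.6],
  [-0.132,0.84,-0.24,-0.1,0.26,0.7],
  [-0.132,0.84,-0.24,-0.11,0.29,0.8],
  [-0.132,0.84,-0.24,-0.12,0.32,0.9],
  [-0.132,0.84,-0.24,-0.125,0.34,0.98],
  [-0.132,0.84,-0.24,-0.125,0.34,0.98],
  [-0.132,0.84,-0.24,-0.125,0.34,0.98],
])

```text
time_s: 34.3
position: [0.49, -0.2264, 0.216]
tcp_rot: [[0.155, -0.977, 0.146], [-0.819, -0.044, 0.572], [-0.552, -0.208, -0.807]]
force: [-0.4, -0.5, -1.1]
opening: 0.128
grasp_force: 29.9
```

```bash
python3 - <<'E'
from h import *
plan((endp(2,-.052,.12),RE)); print(readout.read_state()['position'])
E
```

```text
t 34.3 q [-53.0, 33.0, 89.0, 28.0, 83.0, 111.0] op 0.128 gf 29.9
-> [0.116, 0.047, 0.169] [-0.026, 0.065, 0.208] rows 2.3
[ 0.49003905 -0.22635131  0.21599622]
```

send_rows([
  [0.06,0.02,0.08,-0.015,0.03,0.1],
  [0.118,0.047,0.167,-0.026,0.066,0.208],
  [0.118,0.047,0.167,-0.026,0.066,0.208],
  [0.118,0.047,0.167,-0.026,0.066,0.208],
  [0.118,0.047,0.167,-0.026,0.066,0.208],
  [0.118,0.047,0.167,-0.026,0.066,0.208],
])

```text
time_s: 34.9
position: [0.4895, -0.2289, 0.1636]
tcp_rot: [[-0.182, -0.978, 0.106], [-0.847, 0.211, 0.487], [-0.499, -0.001, -0.867]]
force: [-0.5, 0.1, -0.8]
opening: 0.123
grasp_force: 29.9
```

```bash
python3 - <<'E'
from h import *
plan((endp(2,-.052,.015),RE),(endp(2,-.052,0.001),RE)); s=readout.read_state(); print(s['position'],s['force'])
R=np.array(s['tcp_rot']); g=s['position']-.019*R[:,2]; n=RS.T@[0,0,1]; f=g-.145*(R@n)
p,d=viewer.capture('side'); cv2.imwrite('pics/over2.png',p[:,:,::-1])
for k in(.03,.06,.1,.13,.143,.15):
    u,v=proj('side',g-k*(R@n)+[0,0,.006])[0].round().astype(int); print(k,p[v,u],dpt('side',[(u,v)],[d[v,u]])[0].round(3),(g-k*(R@n)).round(3))
E
```

```text
t 34.9 q [-50.0, 35.0, 92.0, 24.0, 74.0, 131.0] op 0.123 gf 29.9
-> [0.202, 0.004, 0.369] [-0.001, -0.001, -0.001] rows 2.1
-> [0.229, 0.004, 0.417] [-0.001, -0.001, -0.001] rows 2.4
[ 0.4895368  -0.22892344  0.16356593] [-0.49343517  0.12612893 -0.77615175]
0.03 [224 217 215] [ 0.498 -0.224  0.18 ] [ 0.494 -0.209  0.18 ]
0.06 [180 174 173] [ 0.502 -0.184  0.183] [ 0.5  -0.18  0.18]
0.1 [166 108  81] [ 0.636 -0.553  0.001] [ 0.509 -0.14   0.18 ]
0.13 [171 116  87] [ 0.646 -0.519 -0.002] [ 0.515 -0.111  0.18 ]
0.143 [173 119  90] [ 0.648 -0.498  0.   ] [ 0.518 -0.098  0.18 ]
0.15 [173 119  92] [ 0.648 -0.481  0.004] [ 0.519 -0.092  0.18 ]
```

send_rows([
  [0.035,0,0.064,0,0,0],
  [0.09,0,0.164,0,0,0],
  [0.135,0,0.246,0,0,0],
  [0.165,0,0.3,0,0,0],
  [0.185,0,0.337,0,0,0],
  [0.2,0.002,0.364,0,0,0],
  [0.21,0.003,0.382,0,0,0],
  [0.22,0.003,0.4,0,0,0],
  [0.229,0.003,0.417,0,0,0],
  [0.229,0.003,0.417,0,0,0],
])

```text
time_s: 35.95
position: [0.4884, -0.2255, 0.0451]
tcp_rot: [[-0.183, -0.978, 0.104], [-0.846, 0.211, 0.489], [-0.5, 0.002, -0.866]]
force: [-3.3, -0.4, 3.8]
opening: 0.127
grasp_force: 29.9
```

send_rows([
  [0,0,0,0,0,0],
  [0,0,0,0,0,0],
  [0,0,0,0,0,0],
  [0,0,0,0,0,0],
  [0,0,0,0,0,0],
  [0,0,-0.1,0,0,0],
  [0,0,-0.3,0,0,0],
  [0,0,-0.6,0,0,0],
  [0,0,-0.6,0,0,0],
  [0,0,-0.6,0,0,0],
], grip=0.45)

```text
time_s: 36.95
position: [0.4748, -0.303, 0.1778]
tcp_rot: [[-0.183, -0.977, 0.111], [-0.851, 0.214, 0.48], [-0.493, -0.007, -0.87]]
force: [0.2, -0.0, 0.1]
opening: 0.448
grasp_force: 0.0
```

```bash
python3 - <<'E'
from h import *
chk(2)
plan((st(2,-.037,.13),RD))
E
```

```text
side strap [157 105  83] [ 0.546 -0.315  0.004] exp [ 0.508 -0.187  0.072]
side nut [252 235 136] [ 0.479 -0.266  0.071] exp [ 0.48  -0.27   0.069]
side foot [218 211 207] [ 0.515 -0.108  0.066] exp [ 0.515 -0.107  0.066]
top strap [169 164 161] [ 0.507 -0.189  0.063] exp [ 0.508 -0.187  0.072]
top nut [208 163  71] [ 0.479 -0.269  0.076] exp [ 0.48  -0.27   0.069]
top foot [197 192 190] [ 0.514 -0.106  0.067] exp [ 0.515 -0.107  0.066]
t 37.05 q [-56.0, 37.0, 86.0, 22.0, 80.0, 129.0] op 0.451 gf 0.0
-> [-0.452, 0.251, 0.147] [-0.261, 0.26, -0.978] rows 11.0
```

send_rows([
  [-0.1,0.05,-0.15,-0.026,0.026,-0.09],
  [-0.2,0.1,-0.15,-0.05,0.05,-0.18],
  [-0.3,0.15,-0.1,-0.075,0.075,-0.27],
  [-0.4,0.2,0,-0.1,0.1,-0.37],
  [-0.452,0.251,0.1,-0.125,0.125,-0.46],
  [-0.452,0.251,0.147,-0.15,0.15,-0.56],
  [-0.452,0.251,0.147,-0.175,0.175,-0.65],
  [-0.452,0.251,0.147,-0.2,0.2,-0.74],
  [-0.452,0.251,0.147,-0.22,0.22,-0.83],
  [-0.452,0.251,0.147,-0.245,0.245,-0.92],
  [-0.452,0.251,0.147,-0.261,0.26,-0.978],
  [-0.452,0.251,0.147,-0.261,0.26,-0.978],
], grip=0)

```text
time_s: 38.25
position: [0.4342, -0.1688, 0.1973]
tcp_rot: [[0.979, -0.205, -0.005], [-0.205, -0.979, 0.004], [-0.006, -0.003, -1.0]]
force: [0.2, 0.3, -1.0]
opening: 0.004
grasp_force: 0.0
```

```bash
python3 - <<'E'
from h import *
plan((st(2,-.037,.035),RD),(st(2,.0375,.003),RD)); print(readout.read_state()['position'],st(2,-.037,.13))
E
```

```text
t 38.25 q [-35.0, 20.0, 106.0, 0.0, 54.0, 67.0] op 0.004 gf 0.0
-> [0.014, 0.011, 0.373] [-0.002, 0.004, 0.002] rows 1.9
-> [0.312, 0.012, 0.499] [-0.002, 0.004, 0.002] rows 2.9
[ 0.43423619 -0.16878069  0.19727295] [ 0.4364681 -0.1718179  0.199    ]
```

send_rows([
  [0.014,0.011,0.19,0,0,0],
  [0.014,0.011,0.36,0,0,0],
  [0.014,0.011,0.36,0,0,0],
  [0.014,0.011,0.36,0,0,0],
])

```text
time_s: 38.65
position: [0.4387, -0.1748, 0.1082]
tcp_rot: [[0.978, -0.209, -0.004], [-0.209, -0.978, 0.003], [-0.004, -0.002, -1.0]]
force: [0.3, -1.1, 0.8]
opening: 0.006
grasp_force: 0.0
```

send_rows([
  [0.07,0,-0.03,0,0,0],
  [0.12,0,-0.033,0,0,0],
  [0.165,0,-0.025,0,0,0],
  [0.207,0,-0.007,0,0,0],
  [0.243,0,0.022,0,0,0],
  [0.266,0,0.05,0,0,0],
  [0.282,0,0.083,0,0,0],
  [0.29,0,0.11,0,0,0],
  [0.295,0,0.135,0,0,0],
  [0.295,0,0.147,0,0,0],
  [0.295,0,0.159,0,0,0],
  [0.295,0,0.159,0,0,0],
])

```text
time_s: 39.85
position: [0.5111, -0.1905, 0.0719]
tcp_rot: [[0.978, -0.207, -0.001], [-0.207, -0.978, 0.001], [-0.001, -0.0, -1.0]]
force: [-3.7, 3.0, 20.7]
opening: 0.005
grasp_force: 10.1
```

Pressed with 21 N at z = 0.072. Now I lift clear, back off and check everything.

send_rows([
  [0,0,0.008,0,0,0],
  [0,0,0.008,0,0,0],
  [0,0,-0.1,0,0,0],
  [0,0,-0.3,0,0,0],
  [0,0,-0.6,0,0,0],
  [0,0.2,-0.8,0,0,0],
  [0,0.4,-0.8,0,0,0],
  [0,0.6,-0.8,0,0,0],
  [0,0.8,-0.8,0,0,0],
  [0,1,-0.8,0,0,0],
  [0,1,-0.8,0,0,0],
  [0,1,-0.8,0,0,0],
])

```text
time_s: 41.05
position: [0.458, -0.4396, 0.2684]
tcp_rot: [[0.977, -0.213, -0.001], [-0.213, -0.977, -0.001], [-0.001, 0.001, -1.0]]
force: [0.9, 0.4, -0.3]
opening: 0.006
grasp_force: 0.0
```

```bash
python3 - <<'E'
from h import *
for k in(2,3,4): print(k); chk(k)
o=[]
for n,b in(('side',(215,130)),('top',(230,190))):
    p,d=viewer.capture(n); o.append(cv2.resize(p[b[1]:b[1]+220,b[0]:b[0]+220],None,fx=1.8,fy=1.8,interpolation=cv2.INTER_CUBIC))
cv2.imwrite('pics/end.png',np.hstack(o)[:,:,::-1])
E
```

```text
2
side strap [245  99  93] [ 0.508 -0.187  0.071] exp [ 0.508 -0.187  0.072]
side nut [248 230 133] [ 0.478 -0.264  0.072] exp [ 0.48  -0.27   0.069]
side foot [219 212 208] [ 0.515 -0.107  0.066] exp [ 0.515 -0.107  0.066]
top strap [237  45  37] [ 0.507 -0.188  0.068] exp [ 0.508 -0.187  0.072]
top nut [201 156  64] [ 0.479 -0.27   0.069] exp [ 0.48  -0.27   0.069]
top foot [197 193 190] [ 0.514 -0.106  0.07 ] exp [ 0.515 -0.107  0.066]
3
side strap [245  98  91] [ 0.579 -0.202  0.072] exp [ 0.578 -0.202  0.072]
side nut [246 222 126] [ 0.547 -0.279  0.072] exp [ 0.55  -0.285  0.069]
side foot [239 234 232] [ 0.583 -0.115  0.07 ] exp [ 0.585 -0.122  0.066]
top strap [237  47  37] [ 0.579 -0.203  0.07 ] exp [ 0.578 -0.202  0.072]
top nut [220 168  64] [ 0.55  -0.284  0.076] exp [ 0.55  -0.285  0.069]
top foot [177 170 165] [ 0.586 -0.121  0.067] exp [ 0.585 -0.122  0.066]
4
side strap [245  98  89] [ 0.648 -0.213  0.074] exp [ 0.649 -0.217  0.072]
side nut [237 203 120] [ 0.619 -0.293  0.073] exp [ 0.621 -0.3    0.069]
side foot [200 163 139] [ 0.657 -0.136  0.066] exp [ 0.656 -0.137  0.066]
top strap [238  48  43] [ 0.648 -0.216  0.072] exp [ 0.649 -0.217  0.072]
top nut [207 159  64] [ 0.496 -0.017  1.525] exp [ 0.621 -0.3    0.069]
top foot [181 179 175] [ 0.656 -0.136  0.067] exp [ 0.656 -0.137  0.066]
```

View pics/end.png

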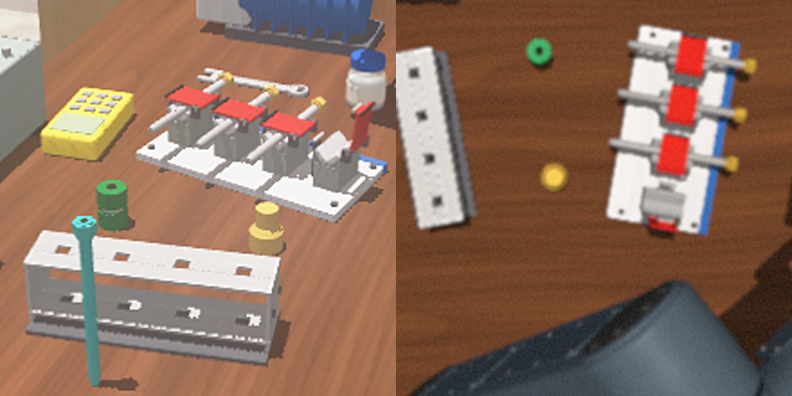

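All three tubes lie in clips 2–4 with the straps shut and the nuts over the blue edge. Strap 1 still stands open at side-crop (362,125), and the other things on the bench haven't moved.

```bash
python3 -c "
from rig import ticket; print(ticket.hand_in())"
```

```text
the job is handed in; nothing more can be done
None
```

I handed the job in: the three stainless tubes in the stand (its fourth slot was empty) are in clips 2, 3 and 4 with nuts over the blue edge and straps shut, and clip 1's strap is still open.

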